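# Weigh a tube carrier on the spring scale

## Robot

A 6-joint arm with a two-finger parallel gripper is mounted at the origin on a cart in front of the work surface, level with it; the furniture and walls round the work are solid. World frame = base frame: x ahead of the robot, y to its left, z up, the work surface at z = 0. Lengths are in mm, angles in rad, forces in N, time in s.
With the tool pointing down it reaches from about 225 to 725 mm from the base axis. Payload 3.1 kg.
Tool frame: the origin (TCP) lies midway between the tips of the shut fingers; the grasp point (between the pads) lies 19 mm behind it; z points along the fingers, x is the direction in which the jaws open and shut, and the axes are right-handed (so a half turn about z gives the same grasp; the last joint's range is limited). The gripper opens to 85 mm and grips with 20 to 120 N. Pads are 22 mm wide; open, the fingers measure 114 mm over their backs; the gripper's body (76 mm by 85 mm) begins 54 mm behind the grasp point. The pads swing forward as they close: fully open they stand 13 mm farther back than shut.
Start: joints at [1.159, 0.048, 0.099, 1.622, 0, 1.443], TCP at [147.01, 503.989, 231.312] pointing down, gripper open.
Joint ranges: [-2.91, 2.91], [-0.99, 1.94], [-1.21, 1.42], [-2.12, 2.29], [-1.49, 1.47], [-3.14, 3.14]. Speed limits (rad/s): [2.79, 2.79, 3.14, 3.14, 3.14, 3.14].

## Interface

Orientations are given as a 3x3 rotation matrix whose columns are the frame's x, y, z axes.
In Python, from station import manip, imaging gives the robot as it stands.
- The arm moves only by the tool drive_tool, never from a script. Its argument "steps" is a list of rows, each a list of 3 entries, a list of its own where there are three numbers: the shift along the world's x, y, z in mm, then the turn about the world's z in degrees, then the closure, from -1 (fully open) to 1 (shut). In form: [[[tx, ty, tz], twist, fingers], ...]. A call has 1 to 12 rows; each row shifts and turns the commanded pose from where the row before left it; what a row does not reach is not made up. A row lasts 1/12 s, in which the tool goes at most 41.7 mm and 7.16 degrees, less where a joint would pass 70% of its speed; a pose out of reach is approached as far as the arm can. A call is refused whole if a number of a shift passes 41.7 or a number of a turn 7.16, either way. A call with a gripper value outside its range is refused whole. The fingers move at their own pace and stop on an object; "grip_force" is the grip in N (left out, the last holds). Time passes only in rows, so rows that do not move let the fingers close. It gives the time, the measured TCP pose, the force and the opening at its end, in the units of the state.
- manip.sense(): the state, without advancing time (a new reading comes with each control period).
- imaging.camera(name): name is "scene" or "top" or "wrist"; returns a dict with "color" (480x640x3 uint8, blue, green, red), "range_z" (480x640 float32, mm along the optical axis (not along the pixel's ray), 0 where there is no reading), "camera_matrix" (3x3 intrinsics, pixels), "k1" (the pictures are not rectified: a ray, as slopes to the right and down, at radius r is drawn at 1 + k1 r^2 times it, then the intrinsics apply), "extrinsics" (4x4, takes a point from camera to world coordinates); the wrist camera has in their place "hand_eye" (4x4, takes a point from camera to tool coordinates, whose origin is the TCP and whose axes are the tool frame's). Camera axes: x right, y down, z forward; pixel columns grow to the right and rows downward; lengths in mm; the calibration is good to about 2 mm. A picture is of the moment at which its call begins: read the wrist's pose just before it.
- manip.sign_off(): hands the job in, once; it reports no verdict.
The state is a dict: "time": time; "joint_pos": joint angles; "joint_velocities": joint speeds; "joint_efforts": joint torques, N m; "eef_pos": TCP position; "eef_rot": TCP orientation; "wrist_force": force on the tool from outside, world axes, zero at the start; "moment": the same for the moment, N m; "width": finger opening in mm.
Only numpy, scipy, OpenCV 4.12 (cv2) and the standard library are available. Lean on these libraries where they do the work, as an engineer would, in place of code of your own. Each camera call takes 0.05 s, during which the arm holds its last target.

## Task

The tube carrier has to be weighed complete: while it stands on the worktop, take the sample tube from the wire rack and stand it fully down in the carrier's empty place. Then hang the carrier by its lifting loop in the hook of the spring scale and let its weight down slowly, so that the pointer never jumps, and leave it hanging free and level with the pointer at rest. Do not knock over or shift the measuring cylinder and the reagent bottle beside the scale or the conical flask in front of it.

Things in the scene. Friction and masses are not known exactly. Their poses are not given: they have to be found in the camera images.
- carrier_loop (a point): Grip point of the tube carrier (46 mm in x, 176 in y, 123 high, bare metal, 0.29 to 0.49 kg with its tubes): the middle of the steel loop standing up at its centre, 95 mm above its underside. The loop's two flat legs (16 mm in x, 6 in y) are 46 mm apart over their outer faces; grip them there from above, jaws closing along y. Axes: x across, y along it to the empty place, z up.
- carrier_bar (a point): Middle of the underside of the round bar, 10 mm thick, that joins the legs on top of the carrier's loop, 113 mm above the carrier's underside and 18 mm above the grip point; it hangs in the hook's hollow. The hook passes through the loop along the carrier's x, either way round: the window is 34 mm wide and 73 mm high below this point. Axes as the carrier's.
- free_place (a point): Mouth of the carrier's empty tube place, 70 mm from its middle: a round hole 21 mm wide in its upper plate (6 mm thick) and, right below it, a like recess 6 mm deep in the 12 mm base plate for the tube's foot. This point is at the centre on the upper plate's upper face, 40 mm above the carrier's underside; a seated tube's foot is 34 mm below this point. Axes as the carrier's.
- full_place (a point): Mouth of the carrier's other tube place, alike, 70 mm from the middle at the opposite end; it already holds a tube. Axes as the carrier's.
- tube_out_mid (a point): The sample tube to be loaded: 80 mm tall, body 16 mm in diameter, screw cap 20 mm in diameter on its top 13 mm; this point is on its axis half-way up (40 mm above its foot), z towards the cap. It stands upright and alone in the wire rack, its foot 5 mm above the worktop.
- tube_in_mid (a point): The identical tube that already stands in the carrier's other place, and stays there; this point is on its axis half-way up, z towards the cap.
- tube_rack: Fixed wire tube rack, 55 mm (x) by 127 mm (y, its long side), 85 mm high at its end loops; the wires round the tubes reach up to 58 mm. Origin at the centre of its underside, z up. The tube stands half-way along, 12 mm to -x of the rack's middle line.
- scale_stand: Fixed stand of the spring scale: base plate 150 x 150 x 14 mm and a column 70 mm wide (y), 22 mm deep, 339 mm tall, with the scale plate on its front. Origin on the worktop below the column's front face; x points from the hook's tip to the column, z up. Spring barrel and carriage stand out 40 mm in front of the column's face.
- hook_saddle (a point): Top of the hollow of the scale's hook, where the bar is to hang, 120 mm in front of the column's face; 213 mm above the worktop unloaded, it sinks with the load. The hook is a rod 7 mm thick along the stand's x; 20 mm in front of this point it ends in a tip turned up, 16 mm higher than this point. Axes as the stand's (x from the tip to the column).
- hook (a joint): How far hook and pointer have sunk from the unloaded stop, m: 0 unloaded, at most 0.060. The spring takes 0.3 N to leave the stop and then sinks 9 mm for each newton (110 N/m), lightly damped; the complete carrier comes to rest somewhere between 0.021 and 0.042. Pulling it lower than that loads the spring against the hand.
- measuring_cylinder: Bystander: measuring cylinder, tube 26 mm in diameter on a foot 52 x 60 mm, 170 mm tall, beside the scale on its +y side. Origin at the centre of its underside, z up.
- bottle: Bystander: screw-cap reagent bottle, 69 mm in diameter and 145 mm tall, beside the scale on its -y side. Origin at the centre of its underside, z up.
- flask: Bystander: conical flask, 64 mm in diameter and 105 mm tall, in front of the scale towards the carrier. Origin at the centre of its underside, z up.

How it is judged (in metres and radians):
On the way, in this order (a step that is already met when the one before it is completed fails the run):
1. the tube from the rack stands fully down in the carrier's empty place while the carrier stands on the worktop (horizontal distance between tube_out_mid and free_place below 0.01 m and z of tube_out_mid in the frame of free_place below 0.01 m and angle between the z axis of tube_out_mid and the z axis of free_place, either way round below 0.2 rad and height (world z) of carrier_loop below 0.1 m), for 0.2 s.
2. the carrier's loop hangs in the hook's hollow and the pointer has sunk (distance between carrier_bar and hook_saddle below 0.012 m and value of joint hook above 0.012 m), for 0.2 s.
At the end, for the whole second after the job is handed in: The carrier hangs level (0.2 rad), hardly swinging, its bar within 12 mm of the hook's hollow; the hook bears it, sunk over 12 mm and still (20 mm/s). Both tubes stand down in their places (10 mm of centre, 4 mm of fully down, 0.2 rad). The three bystanders are upright (all of step 2 and velocity of joint hook between -0.02 and 0.02 m/s and angle between carrier_loop's own z axis and vertical below 0.2 rad and contact force between carrier and scale_stand above 1.5 N and angular speed of carrier below 0.5 rad/s and horizontal distance between tube_out_mid and free_place below 0.01 m and z of tube_out_mid in the frame of free_place below 0.01 m and angle between the z axis of tube_out_mid and the z axis of free_place, either way round below 0.2 rad and horizontal distance between tube_in_mid and full_place below 0.01 m and z of tube_in_mid in the frame of full_place below 0.01 m and angle between the z axis of tube_in_mid and the z axis of full_place, either way round below 0.2 rad and angle between each of measuring_cylinder, bottle, flask's own z axis and vertical below 0.3 rad); the robot touches nothing.
It fails at once if the load is let go so fast that the pointer jumps (hook sinking faster than 0.2 m/s) (velocity of joint hook above 0.2 m/s).
It fails at once if the measuring cylinder is shifted more than 30 mm or tipped (distance of measuring_cylinder from where it was at the start of the episode above 0.03 m or angle between measuring_cylinder's own z axis and vertical above 0.3 rad).
It fails at once if the reagent bottle is shifted more than 30 mm or tipped (distance of bottle from where it was at the start of the episode above 0.03 m or angle between bottle's own z axis and vertical above 0.3 rad).
It fails at once if the flask is shifted more than 30 mm or tipped (distance of flask from where it was at the start of the episode above 0.03 m or angle between flask's own z axis and vertical above 0.3 rad).
It also fails if it takes over 64 s, if anything falls off the work surface, if the arm or the gripper's body presses on something with over 40 N, if the wrist force passes 120 N, or if a joint passes its speed limit or range.

## Working session

There is one attempt and no reset: what is moved stays moved. The work goes in short steps, Python scripts to look and compute and a tool call to move; the robot and the scene stay as the last step left them, time stands still between calls to the robot, and variables do not carry over. Pictures are saved under pics/ and viewed, and the job is handed in when it is done.

Besides the shell and the picture viewer there is one more tool, called by a JSON object that holds its "op" and its "data". drive_tool: Moves the arm, as the interface text tells. Its arguments: {"type":"object","properties":{"steps":{"type":"array","items":{"type":"array"}},"grip_force":{"type":"number"}},"required":["steps"]}

```bash
ls; mkdir -p pics; python3 - <<'E'
from station import manip, imaging
import cv2,numpy as np
s=manip.sense();print(s)
for n in ("scene","top","wrist"):
    c=imaging.camera(n);cv2.imwrite(f"pics/{n}0.png",c["color"]);np.savez(f"{n}0.npz",**c)
    print(n,c["camera_matrix"],c["k1"],c.get("extrinsics",c.get("hand_eye")))
E
```

```text
pics
{'time': 0.0, 'joint_pos': array([ 1.15920823e+00,  4.87347713e-02,  9.75685930e-02,  1.62199456e+00,
       -1.23795564e-05,  1.44300786e+00]), 'joint_velocities': array([ 8.35909545e-04, -8.10127027e-04, -4.15426333e-04, -4.11060471e-05,
       -2.78491272e-04,  4.28899684e-04]), 'joint_efforts': array([-6.30765117e-04, -3.38776946e+01,  3.20017505e+01,  2.00180907e-02,
       -7.04887293e-05, -3.73213865e-06]), 'eef_pos': array([146.7632052 , 503.42434362, 230.11081205]), 'eef_rot': array([[ 2.80004187e-01,  9.59998324e-01, -9.34572603e-04],
       [ 9.59995910e-01, -2.80005598e-01, -2.17190256e-03],
       [-2.34670838e-03, -2.89044066e-04, -9.99997205e-01]]), 'wrist_force': array([0.78447734, 0.1858914 , 0.77573114]), 'moment': array([-0.05490322, -0.02631081,  0.01451499]), 'width': 85.26583731998977}
scene [[469.52237284   0.         319.40004571]
 [  0.         469.52237284 239.97964447]
 [  0.           0.           1.        ]] -0.06354762095704693 [[ 5.34913022e-01 -4.23882555e-01  7.30884149e-01 -2.26703269e+02]
 [-8.44857006e-01 -2.77767824e-01  4.57232627e-01 -4.61
[... 291 characters left out ...]
7570125 [[-4.70148498e-02 -9.78052655e-01  2.02984258e-01  2.63512750e+02]
 [-9.98894115e-01  4.61131838e-02 -9.17181951e-03  2.76464686e+01]
 [-3.89727955e-04 -2.03190992e-01 -9.79139045e-01  1.43861732e+03]
 [ 0.00000000e+00  0.00000000e+00  0.00000000e+00  1.00000000e+00]]
wrist [[387.51120161   0.         321.98580154]
 [  0.         387.51120161 241.12880718]
 [  0.           0.           1.        ]] -0.024261644095465135 [[ 9.99999501e-01 -8.81077844e-04  4.70363751e-04 -1.08680086e+00]
 [ 6.81805252e-04  9.46346242e-01  3.23153717e-01 -8.17919760e+01]
 [-7.29850549e-04 -3.23153235e-01  9.46346371e-01 -1.42072017e+02]
 [ 0.00000000e+00  0.00000000e+00  0.00000000e+00  1.00000000e+00]]
```

View pics/scene0.png

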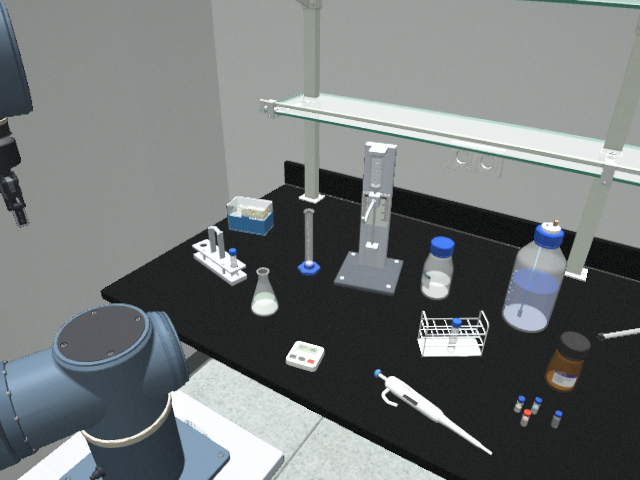

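View pics/top0.png

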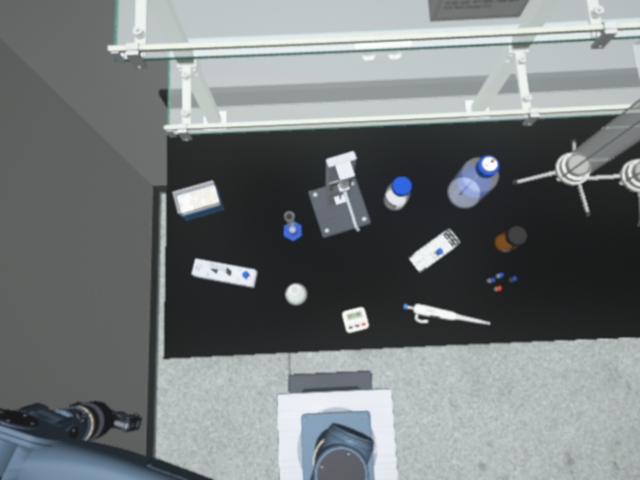

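View pics/wrist0.png

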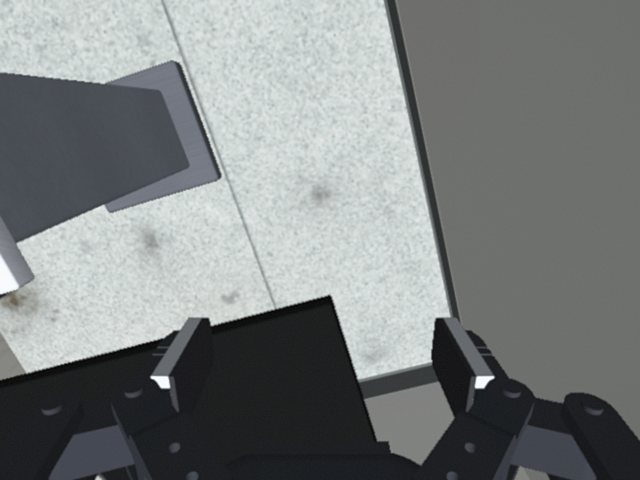

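Scene view: carrier at (220,260), with its cap at (233,253); flask (264,292), cylinder (308,245), scale hook (370,245), bottle (437,270), rack (452,335) with the tube cap at (456,323). The same things appear in the top view.

```bash
cat > h.py <<'E'
import numpy as np,cv2
from station import manip, imaging
def undist(u,v,c):
    K=c["camera_matrix"];k=float(c["k1"])
    xd=(u-K[0,2])/K[0,0];yd=(v-K[1,2])/K[1,1]
    p=cv2.undistortPoints(np.array([[[u,v]]],float),K,np.array([k,0,0,0.]),None,None)[0,0]
    return p
def pose(c,s=None):
    if "extrinsics" in c: return np.array(c["extrinsics"])
    T=np.eye(4);T[:3,:3]=s["eef_rot"];T[:3,3]=s["eef_pos"]
    return T@np.array(c["hand_eye"])
def ray(u,v,c,T):
    p=undist(u,v,c);d=T[:3,:3]@np.array([p[0],p[1],1.]);return T[:3,3],d
def onz(u,v,c,T,z):
    o,d=ray(u,v,c,T);return o+d*(z-o[2])/d[2]
def atr(u,v,c,T):
    o,d=ray(u,v,c,T);return o+d*float(c["range_z"][int(round(v)),int(round(u))])
def tri(rs):
    A=np.zeros((3,3));b=np.zeros(3);
    for o,d in rs:
        d=d/np.linalg.norm(d);P=np.eye(3)-np.outer(d,d);A+=P;b+=P@o
    x=np.linalg.solve(A,b)
    return x,[np.linalg.norm((np.eye(3)-np.outer(d,d)/(d@d))@(x-o)) for o,d in rs]
def proj(P,c,T):
    q=np.linalg.inv(T)@np.append(P,1);x,y=q[:2]/q[2];r=1+float(c["k1"])*(x*x+y*y);K=c["camera_matrix"]
    return K[0,0]*x*r+K[0,2],K[1,1]*y*r+K[1,2]
def cloud(c,T):
    K=c["camera_matrix"];h,w=c["range_z"].shape
    uu,vv=np.meshgrid(np.arange(w),np.arange(h))
    pts=np.stack([uu,vv],-1).reshape(-1,1,2).astype(float)
    p=cv2.undistortPoints(pts,K,np.array([float(c["k1"]),0,0,0.]))[:,0]
    z=c["range_z"].reshape(-1,1)
    P=np.hstack([p*z,z])@T[:3,:3].T+T[:3,3]
    P[z[:,0]==0]=np.nan
    return P.reshape(h,w,3)
def load(n): return dict(np.load(n,allow_pickle=True))
E
python3 - <<'E'
from h import *
for n,boxes in (("scene",[(180,200,320,320),(400,290,500,370),(320,130,470,300)]),("top",[(170,170,330,320),(300,140,480,280)])):
    c=load(n+"0.npz")
    for i,(a,b,d,e) in enumerate(boxes):
        cv2.imwrite(f"pics/{n}_c{i}.png",cv2.resize(c["color"][b:e,a:d],None,fx=min(800/(d-a),600/(e-b)),fy=min(800/(d-a),600/(e-b)),interpolation=cv2.INTER_CUBIC))
    T=pose(c);P=cloud(c,T)
    hsv=cv2.cvtColor(c["color"],cv2.COLOR_BGR2HSV)
    m=cv2.inRange(hsv,(100,120,60),(130,255,255))
    nn,l,st,ce=cv2.connectedComponentsWithStats(m)
    for k in range(1,nn):
        if st[k,4]>8:
            q=P[l==k];print(n,ce[k].round(1),st[k],np.nanmedian(q,0).round(0),np.nanmax(q[:,2]).round(0))
E
```

```text
scene [250.4 224.1] [228 212  46  23 595] [681. 346.  25.] 56.0
scene [547.7 238.2] [534 224  31  25 461] [ 689. -425.  221.] 236.0
scene [441.7 246.3] [430 236  25  22 458] [ 681. -216.  141.] 147.0
scene [232.4 251.2] [228 247   9   9  58] [477. 226.  82.] 87.0
scene [308.6 268.6] [297 261  24  15 247] [604.  89.   8.] 19.0
scene [456.1 322.1] [451 317  11  11  92] [ 516. -315.   82.] 86.0
scene [376.6 372.6] [374 369   8   9  37] [ 373. -218.   14.] 20.0
scene [571. 376.] [567 376   9   1   9] [ 524. -537.   48.] 49.0
scene [521.  398.6] [518 395   7   8  46] [ 437. -469.   32.] 35.0
scene [537.8 399.9] [534 397   8   7  45] [ 451. -496.   32.] 35.0
scene [558.2 413.2] [554 410   9   8  50] [ 439. -532.   31.] 34.0
top [485.7 167.6] [476 154  24  24 227] [ 701. -413.  231.] 239.0
top [401.9 185.1] [392 176  21  20 340] [ 698. -216.  145.] 153.0
top [203.2 212.5] [184 206  38  14 153] [680. 358.  21.] 44.0
top [292.6 232. ] [283 222  20  20 250] [609.  93.   8.] 103.0
top [439. 251.] [437 249   5   5  21] [ 519. -313.   88.] 92.0
top [245. 274.] [243 272   5   5  21] [480. 227.  87.] 92.0
top [501.5 274.1] [499 272   6   6  28] [ 455. -501.   28.] 37.0
top [514.4 277.8] [512 275   6   7  32] [ 442. -537.   25.] 39.0
top [492.7 279.3] [491 277   5   6  22] [ 440. -471.   33.] 45.0
top [404.8 305.8] [403 303   5   7  26] [ 377. -218.   15.] 25.0
```

View pics/scene_c0.png

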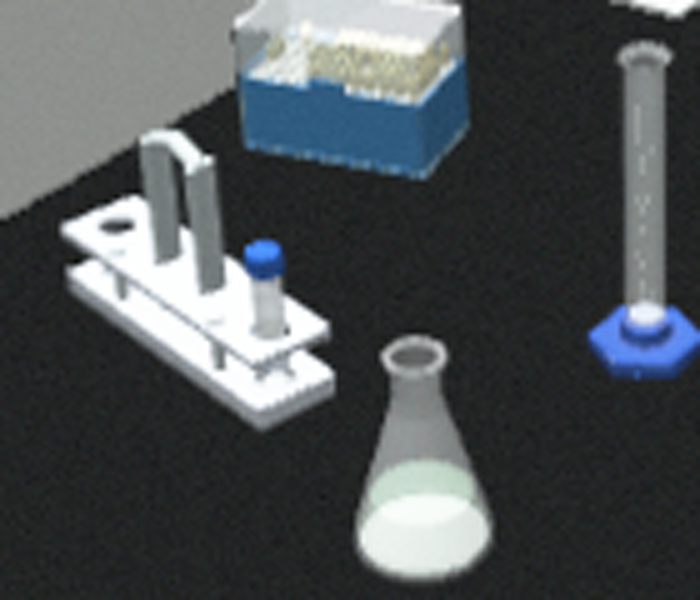

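View pics/scene_c1.png

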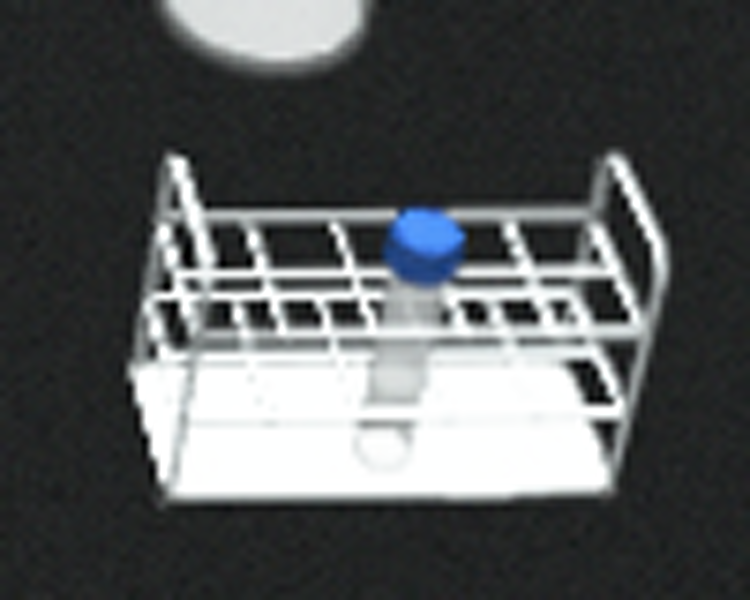

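View pics/scene_c2.png

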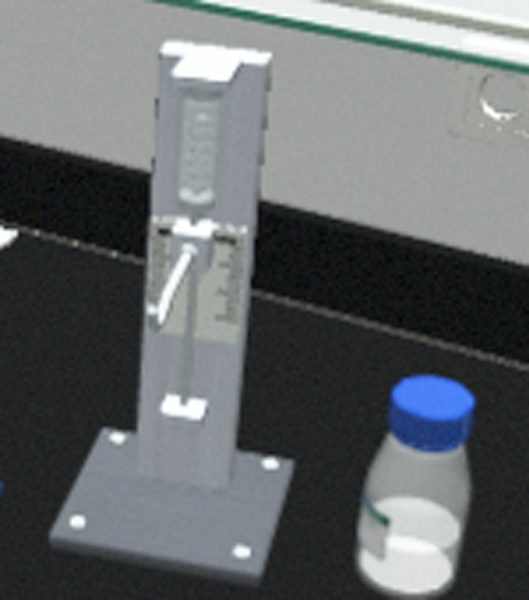

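View pics/top_c0.png

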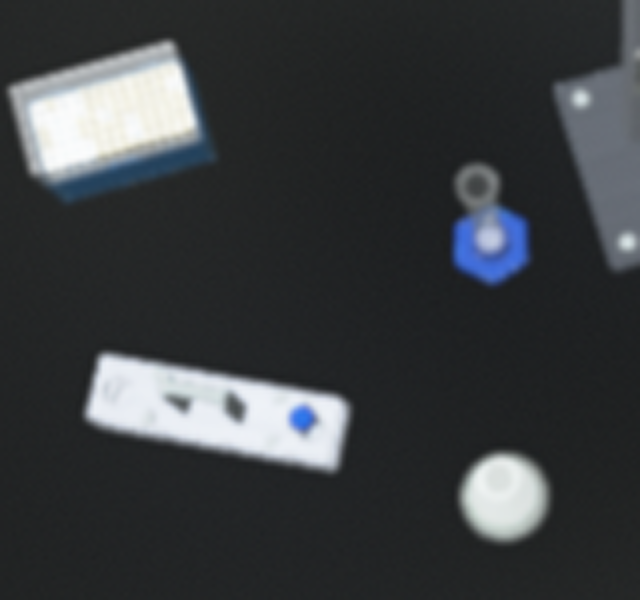

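View pics/top_c1.png

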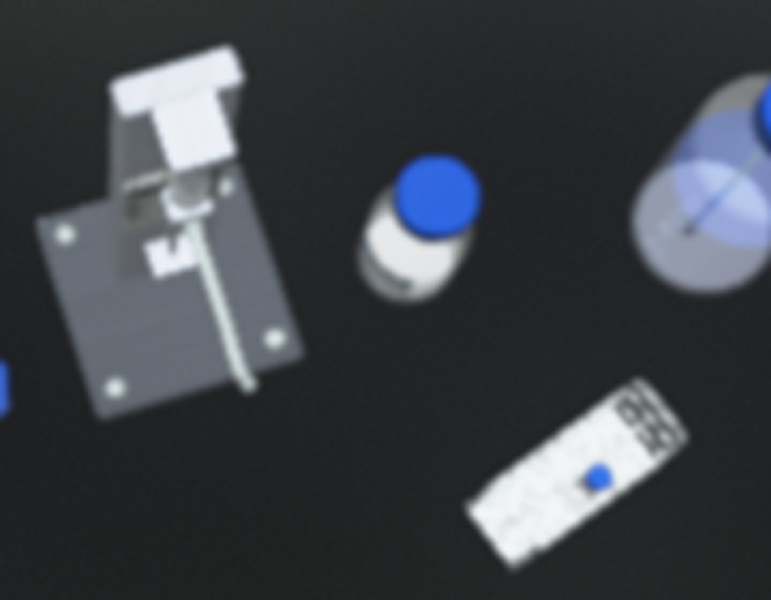

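The two cap positions are consistent between views: rack tube about (517,-314), carrier tube about (479,227). Next I look from above with the wrist camera.

{"op": "drive_tool", "data": {"steps": [[[35, -30, 5], 0, -1], [[40, -32, 5], 0, -1], [[40, -32, 5], 0, -1], [[40, -32, 5], 0, -1], [[40, -32, 5], 0, -1], [[35, -20, 0], 0, -1], [[10, -5, 0], 0, -1], [[0, 0, 0], 0, -1]]}}

```text
time: 0.82
eef_pos: [355.4, 346.6, 251.3]
eef_rot: [[0.285, 0.958, -0.0], [0.958, -0.285, -0.001], [-0.001, 0.0, -1.0]]
wrist_force: [-0.3, 0.4, 0.2]
width: 85.6
```

```bash
cat > shot.py <<'E'
import sys
from h import *
n=sys.argv[1]
s=manip.sense();c=imaging.camera("wrist")
np.savez(n+".npz",T=pose(c,s),**c);cv2.imwrite(f"pics/{n}.png",c["color"])
print(s["time"],s["eef_pos"].round(1),s["eef_rot"].round(3).tolist(),s["wrist_force"].round(2),s["width"])
E
python3 shot.py w1
```

```text
0.8167 [355.4 346.6 251.3] [[0.285, 0.958, -0.0], [0.958, -0.285, -0.001], [-0.001, 0.0, -1.0]] [-0.28  0.44  0.24] 85.63613542465968
```

View pics/w1.png

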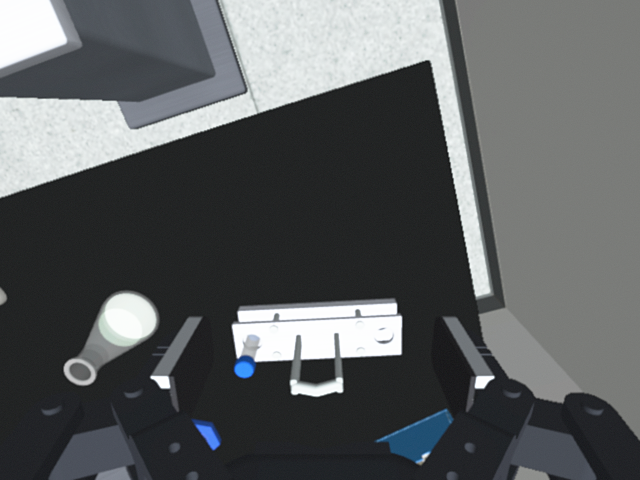

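The wrist view shows the carrier complete: hole at (384,334), loop top at (317,388), cap at (245,367), flask at the left. Second place for the camera:

{"op": "drive_tool", "data": {"steps": [[[35, -20, 0], 0, -1], [[35, -20, 0], 0, -1], [[15, -10, 0], 0, -1], [[0, 0, 0], 0, -1]]}}

```text
time: 1.2
eef_pos: [439.4, 297.6, 250.9]
eef_rot: [[0.282, 0.959, -0.001], [0.959, -0.282, -0.001], [-0.001, -0.0, -1.0]]
wrist_force: [0.6, 0.4, -0.5]
width: 85.2
```

```bash
python3 shot.py w2; python3 -c "
import cv2
for n,b in(('w1',(220,290,420,420)),('w2',(200,180,440,360))):
    i=cv2.imread(f'pics/{n}.png')[b[1]:b[3],b[0]:b[2]];f=800/(b[2]-b[0]);f=min(f,600/(b[3]-b[1]));print(f)
    cv2.imwrite(f'pics/{n}z.png',cv2.resize(i,None,fx=f,fy=f))"
```

```text
1.2 [439.4 297.6 250.9] [[0.282, 0.959, -0.001], [0.959, -0.282, -0.001], [-0.001, -0.0, -1.0]] [ 0.55  0.35 -0.52] 85.21485643248228
4.0
3.3333333333333335
```

View pics/w2.png

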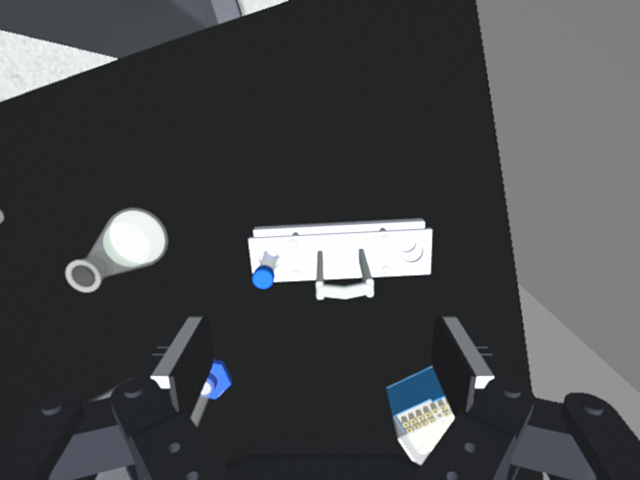

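View pics/w1z.png

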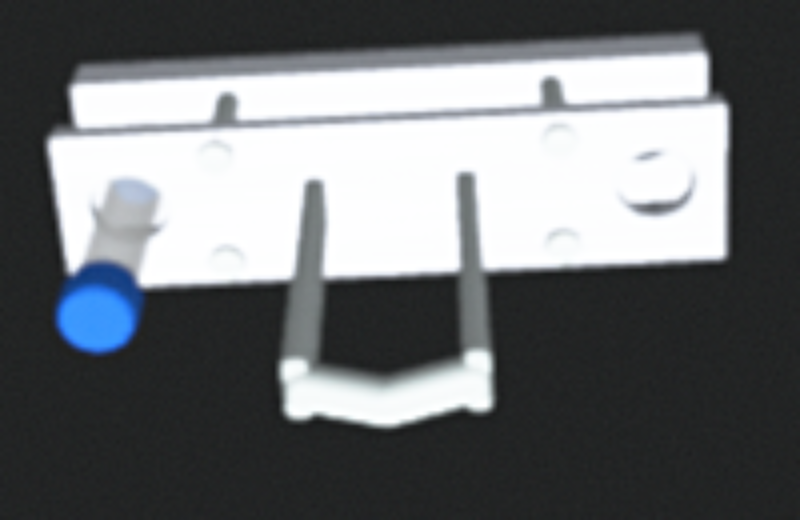

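View pics/w2z.png

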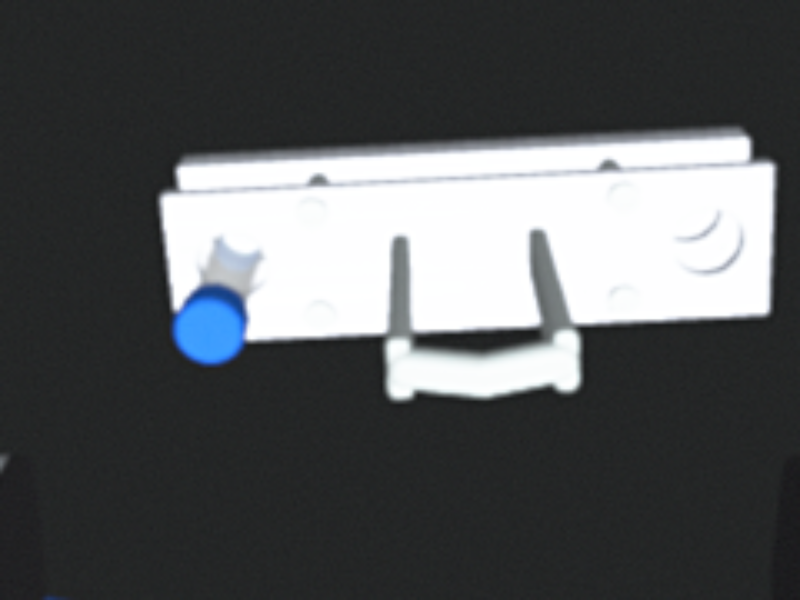

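```bash
python3 - <<'E'
from h import *
A=load("w1.npz");B=load("w2.npz")
a=lambda p:(220+p[0]/4,290+p[1]/4); b=lambda p:(200+p[0]*.3,180+p[1]*.3)
pts={"cornL":((48,138),(162,195)),"cornR":((727,102),(775,165)),"cornRb":((727,260),(769,315)),"hole":((656,183),(709,238)),
"capTop":((96,317),(208,328)),"barL":((287,415),(401,396)),"barR":((493,408),(567,388)),"barmid":((390,424),(484,397)),"legL":((313,183),(400,240)),"legR":((465,175),(538,233))}
R={}
for k,(p,q) in pts.items():
    p=a(p);q=b(q);x,e=tri([ray(*p,A,A["T"]),ray(*q,B,B["T"])]);R[k]=x
    print(k,x.round(1),np.round(e,1), [onz(*p,A,A["T"],40).round(1)[:2],onz(*q,B,B["T"],40).round(1)[:2]])
for n,i in (("A",A),("B",B)):
    P=cloud(i,i["T"]);print(np.nanmedian(P[300:310,240:400].reshape(-1,3),0))
    m=(P[...,2]>34)&(P[...,2]<46)&(P[...,0]>430)&(P[...,0]<560)&(P[...,1]>190)&(P[...,1]<410)
    q=P[m][:,:2].astype(np.float32);print(n,m.sum(),cv2.minAreaRect(q),np.median(P[m][:,2]))
    m=(P[...,2]>108)&(P[...,2]<140)&(P[...,0]>430)&(P[...,0]<560)&(P[...,1]>220)&(P[...,1]<410)
    q=P[m][:,:2].astype(np.float32);print(n,m.sum(),cv2.minAreaRect(q),np.percentile(P[m][:,2],[5,50,95]))
d=R["cornR"]-R["cornL"];print(np.linalg.norm(d),np.degrees(np.arctan2(d[1],d[0])))
E
```

```text
cornL [453.6 218.5  40. ] [0.2 0.2] [array([453.6, 218.3]), array([453.7, 218.6])]
cornR [496.  390.6  36.5] [0.2 0.2] [array([493.7, 390.2]), array([494.8, 390.1])]
cornRb [540.3 379.4  40.3] [0.2 0.2] [array([540.7, 379.6]), array([540.3, 379.3])]
hole [510.2 366.9  42.5] [0.1 0.1] [array([511.9, 366.9]), array([511.3, 367.2])]
capTop [479.8 230.7  85. ] [0.2 0.2] [array([509.5, 210.7]), array([497.1, 217.5])]
barL [497.3 276.7 114.8] [1.3 1.3] [array([555.5, 250.5]), array([535. , 266.4])]
barR [510.6 317.6 110. ] [1.4 1.4] [array([569.6, 306.3]), array([546.7, 315.6])]
barmid [502.5 297.3 118. ] [0.3 0.3] [array([566.7, 277.2]), array([542.5, 290.6])]
legL [486.5 280.4  39.4] [0.1 0.1] [array([486.1, 280.4]), array([486.4, 280.5])]
legR [495.8 319.5  39.2] [0.2 0.2] [array([495.2, 319.4]), array([495.6, 319.7])]
[475.00323405 307.13024798   3.83918381]
A 5674 ((496.0776062011719, 298.27972412109375), (175.83639526367188, 47.83870315551758), 76.55767822265625) 39.31060291797209
A 700 ((495.2449951171875, 298.3380432128906), (45.404415130615234, 16.300067901611328), 77.4862289428711) [110.50452893 116.39871282 121.43232336]
[ 5.61648373e+02  2.57410301e+02 -3.66613046e-01]
B 6911 ((496.679443359375, 298.19622802734375), (175.71339416503906, 47.27201461791992), 76.60355377197266) 39.5641077961331
B 829 ((496.28009033203125, 297.7920227050781), (45.75096893310547, 15.828709602355957), 76.88703155517578) [111.76197712 117.02595529 121.99778248]
177.2859162305813 76.18194175177378
```

Carrier: centre (496.3, 298.2), y axis at 76.6°, plate height 40 (agrees with the text). The rectangle measures 176x47, and the hole works out at about (512,366.5). Now towards the rack, with a look at the hook on the way.

{"op": "drive_tool", "data": {"steps": [[[0, -38, 12], 3, -1], [[0, -40, 12], 0, -1], [[0, -40, 12], 0, -1], [[0, -40, 12], 0, -1], [[0, -40, 12], 0, -1], [[-5, -40, 12], 0, -1], [[-5, -40, 10], 0, -1], [[-5, -40, 10], 0, -1], [[0, -20, 0], 0, -1], [[0, 0, 0], 0, -1]]}}

```text
time: 2.08
eef_pos: [422.6, -40.3, 344.6]
eef_rot: [[0.232, 0.973, 0.001], [0.973, -0.232, -0.001], [-0.001, 0.002, -1.0]]
wrist_force: [0.7, -0.4, -0.0]
width: 85.0
```

```bash
python3 shot.py w3
```

```text
2.0833 [422.6 -40.3 344.6] [[0.232, 0.973, 0.001], [0.973, -0.232, -0.001], [-0.001, 0.002, -1.0]] [ 0.68 -0.4  -0.04] 85.02254390819202
```

View pics/w3.png

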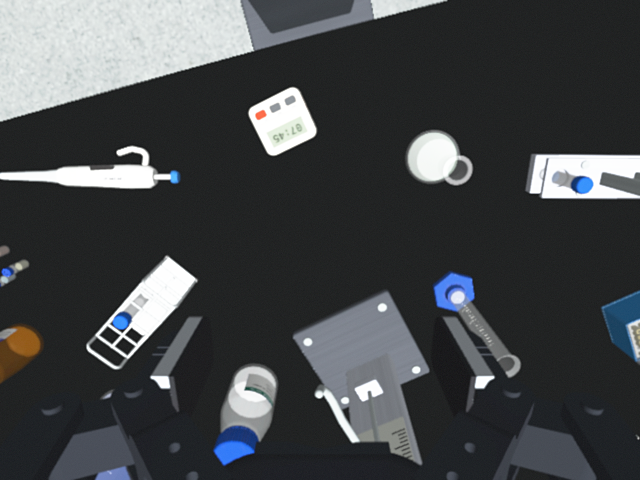

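The view shows the hook tip at (320,393), the rod going to (360,440), the base-plate screws, the flask, the cylinder and the rack. I take a second place on the way.

{"op": "drive_tool", "data": {"steps": [[[-15, -38, -5], 0, -1], [[-15, -38, -5], 0, -1], [[-10, -30, 0], 0, -1], [[0, 0, 0], 0, -1]]}}

```text
time: 2.47
eef_pos: [381.8, -146.2, 332.8]
eef_rot: [[0.232, 0.973, -0.002], [0.973, -0.232, -0.001], [-0.001, -0.002, -1.0]]
wrist_force: [1.0, 0.8, 0.4]
width: 85.2
```

```bash
python3 shot.py w4; python3 -c "
import cv2
for n,b in(('w3',(280,280,440,470)),('w4',(280,280,480,470)),('w4',(60,180,260,330))):
    i=cv2.imread(f'pics/{n}.png')[b[1]:b[3],b[0]:b[2]];f=800/(b[2]-b[0]);f=min(f,600/(b[3]-b[1]));print(f)
    cv2.imwrite(f'pics/{n}z{b[0]}.png',cv2.resize(i,None,fx=f,fy=f))"
```

```text
2.4667 [ 381.8 -146.2  332.8] [[0.232, 0.973, -0.002], [0.973, -0.232, -0.001], [-0.001, -0.002, -1.0]] [1.01 0.78 0.39] 85.20803223091386
3.1578947368421053
3.1578947368421053
4.0
```

View pics/w4.png

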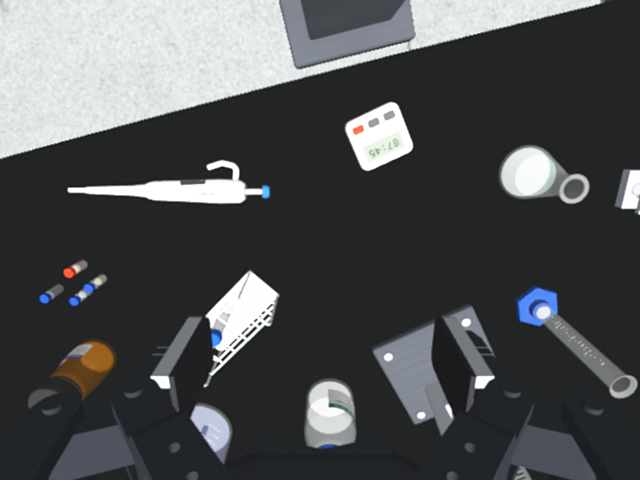

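View pics/w3z280.png

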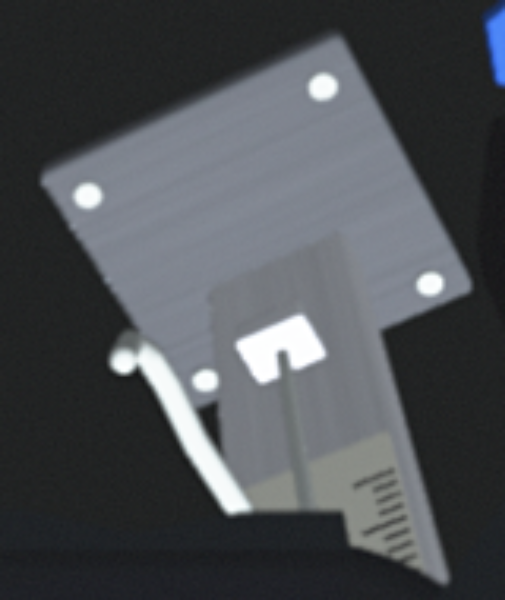

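View pics/w4z280.png

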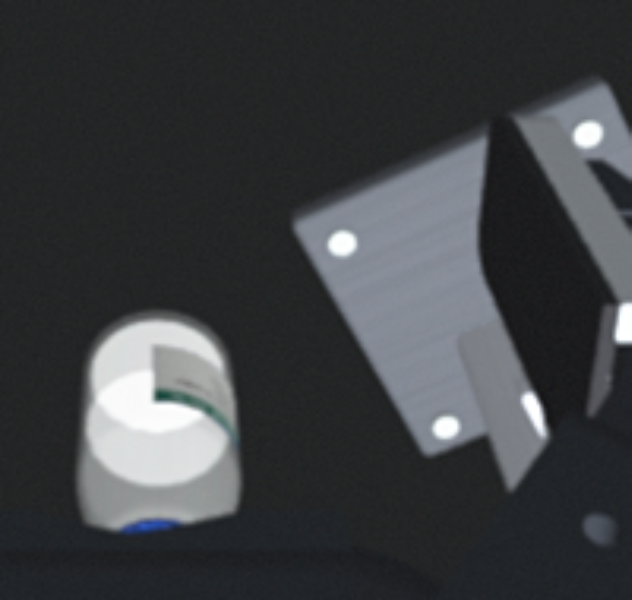

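```bash
python3 - <<'E'
from h import *
W=load("w3.npz");V=load("w4.npz");S=load("scene0.npz");t=load("top0.npz")
TS=pose(S);Tt=pose(t)
z3=lambda p:(280+p[0]/3.158,280+p[1]/3.158)
zs=lambda p:(320+p[0]/3.529,130+p[1]/3.529)
zt=lambda p:(300+p[0]/4.283,140+p[1]/4.283)
tip=[ray(*z3((123,360)),W,W["T"]),ray(*zs((155,312)),S,TS),ray(*zt((248,383)),t,Tt)]
print("tip",tri(tip),tri(tip[:2]),tri(tip[:1]+tip[2:]))
print([onz(*z3((123,360)),W,W["T"],229).round(1),onz(*zs((155,312)),S,TS,229).round(1),onz(*zt((248,383)),t,Tt,229).round(1)])
scr=[(322,87),(88,196),(430,284),(205,381)]
q=np.array([onz(*z3(p),W,W["T"],14) for p in scr]);print(q.round(1))
print("scr4",[onz(*z3(p),V,V["T"],14).round(1) for p in [(342,243),(588,134),(445,428)]])
d=q[0]-q[1];print("y yaw",np.degrees(np.arctan2(d[1],d[0])));d=q[2]-q[0];print("x yaw",np.degrees(np.arctan2(d[1],d[0])));d=q[3]-q[1];print(np.degrees(np.arctan2(d[1],d[0])))
print("mid",q.mean(0), [np.linalg.norm(q[i]-q[j]) for i,j in((0,1),(2,3),(0,2),(1,3))])
# clouds: column & hook points
for n,c,T in(("w3",W,W["T"]),("scene",S,TS),("top",t,Tt)):
    P=cloud(c,T).reshape(-1,3)
    m=(P[:,2]>195)&(P[:,2]<240)&(P[:,0]>520)&(P[:,0]<780)&(P[:,1]>-180)&(P[:,1]<40)
    p=P[m];print(n,m.sum())
    if n!="top" or 1:
        idx=np.argsort(p[:,0])[:40];print(p[idx][::4].round(0).tolist())
E
```

```text
tip (array([559.39489727, -78.72630015, 223.50272836]), [np.float64(2.076547660199029), np.float64(0.6862716428791799), np.float64(1.6209773641368181)]) (array([562.84150203, -77.62160762, 221.16776452]), [np.float64(0.12626055257659485), np.float64(0.1262605525767021)]) (array([557.73710299, -77.97231722, 226.8192422 ]), [np.float64(1.6305850528472368), np.float64(1.630585052847244)])
[array([556.2, -75.9, 229. ]), array([549.6, -84.2, 229. ]), array([556.9, -79.4, 229. ])]
[[ 613.1   -2.4   14. ]
 [ 642.8 -114.7   14. ]
 [ 726.    27.6   14. ]
 [ 755.8  -85.5   14. ]]
scr4 [array([ 642.8, -114.2,   14. ]), array([613.3,  -1.3,  14. ]), array([756.3, -85. ,  14. ])]
y yaw 104.82318555586716
x yaw 14.877768153672692
14.457599353025229
mid [684.4146533  -43.73668988  14.        ] [np.float64(116.16087935845358), np.float64(117.01659379406841), np.float64(116.77130553219828), np.float64(116.6695662871724)]
w3 585
[[554.0, -77.0, 226.0], [555.0, -76.0, 227.0], [555.0, -76.0, 223.0], [555.0, -75.0, 223.0], [555.0, -77.0, 223.0], [556.0, -74.0, 223.0], [556.0, -78.0, 225.0], [556.0, -78.0, 227.0], [557.0, -75.0, 226.0], [557.0, -74.0, 224.0]]
scene 605
[[554.0, -77.0, 228.0], [556.0, -77.0, 225.0], [556.0, -77.0, 218.0], [557.0, -81.0, 221.0], [558.0, -76.0, 214.0], [566.0, -79.0, 212.0], [577.0, -76.0, 213.0], [583.0, -73.0, 214.0], [587.0, -70.0, 214.0], [591.0, -68.0, 217.0]]
top 267
[[556.0, -80.0, 227.0], [559.0, -75.0, 224.0], [565.0, -74.0, 213.0], [569.0, -74.0, 216.0], [573.0, -74.0, 214.0], [575.0, -74.0, 214.0], [581.0, -75.0, 213.0], [583.0, -72.0, 214.0], [586.0, -67.0, 213.0], [590.0, -67.0, 218.0]]
```

The hook tip is at about (557,-77), the stand's x axis at 14.7°, so the saddle is at about (576,-72,213). The plate's centreline passes within 1 mm of the tip. Now the rack.

{"op": "drive_tool", "data": {"steps": [[[14, -36, -25], 0, -1], [[14, -36, -25], 0, -1], [[15, -36, -25], 0, -1], [[15, -36, -25], 0, -0.5], [[0, 0, 0], 0, -0.5], [[0, 0, 0], 0, -0.2]]}}

```text
time: 3.02
eef_pos: [435.8, -272.2, 240.2]
eef_rot: [[0.228, 0.974, -0.005], [0.974, -0.227, 0.006], [0.005, -0.006, -1.0]]
wrist_force: [-0.0, -0.0, -0.1]
width: 53.4
```

```bash
python3 shot.py w5
```

```text
3.0167 [ 435.8 -272.2  240.2] [[0.228, 0.974, -0.005], [0.974, -0.227, 0.006], [0.005, -0.006, -1.0]] [-0.03 -0.03 -0.07] 53.41621364324877
```

View pics/w5.png

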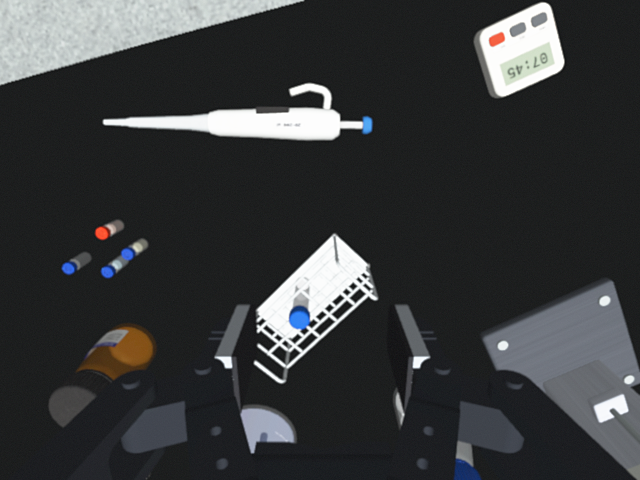

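```bash
cat > cap.py <<'E'
import sys
from h import *
rs=[]
for n in sys.argv[1:]:
    c=load(n+".npz");T=c["T"] if "T" in c else pose(c)
    hsv=cv2.cvtColor(c["color"],cv2.COLOR_BGR2HSV)
    m=cv2.inRange(hsv,(95,120,50),(130,255,255));P=cloud(c,T)
    g=(P[...,0]>480)&(P[...,0]<550)&(P[...,1]>-345)&(P[...,1]<-280)
    m[~g]=0
    b=(hsv[...,2]>185)&(m>0)  # lit top face
    for nm,k in(("all",m>0),("top",b)):
        v,u=np.nonzero(k)
        if len(u)<4: continue
        print(n,nm,len(u),u.mean().round(1),v.mean().round(1),onz(u.mean(),v.mean(),c,T,85 if nm=="top" else 80).round(1),np.nanpercentile(P[k],[5,50,95],axis=0).round(0).tolist())
    if b.sum()>20:
        v,u=np.nonzero(b);rs.append(ray(u.mean(),v.mean(),c,T))
if len(rs)>1: print(tri(rs))
E
python3 cap.py w3 w5 top0 scene0
```

```text
w3 all 231 121.7 320.3 [ 520.1 -312.4   80. ] [[512.0, -319.0, 76.0], [519.0, -310.0, 84.0], [527.0, -304.0, 85.0]]
w3 top 159 120.0 322.0 [ 519.6 -311.7   85. ] [[513.0, -319.0, 83.0], [520.0, -313.0, 84.0], [527.0, -305.0, 85.0]]
w5 all 376 299.2 317.5 [ 520.2 -312.9   80. ] [[512.0, -320.0, 76.0], [518.0, -312.0, 84.0], [527.0, -305.0, 86.0]]
w5 top 282 298.9 319.7 [ 519.6 -312.7   85. ] [[513.0, -320.0, 83.0], [520.0, -313.0, 84.0], [527.0, -306.0, 86.0]]
top0 all 21 439.0 251.0 [ 520.3 -315.1   80. ] [[514.0, -319.0, 83.0], [519.0, -313.0, 88.0], [525.0, -307.0, 90.0]]
top0 top 19 439.2 250.8 [ 519.8 -314.3   85. ] [[514.0, -319.0, 84.0], [519.0, -314.0, 88.0], [525.0, -308.0, 90.0]]
scene0 all 84 456.1 322.5 [ 516.9 -315.3   80. ] [[509.0, -323.0, 74.0], [514.0, -316.0, 82.0], [524.0, -308.0, 85.0]]
scene0 top 41 456.6 320.5 [ 517.  -315.5   85. ] [[511.0, -322.0, 82.0], [519.0, -315.0, 84.0], [526.0, -309.0, 86.0]]
(array([ 521.46757991, -314.11709473,   81.31103423]), [np.float64(0.31924439923681813), np.float64(0.6748040878056817), np.float64(0.4795587374684067)])
```

Tube axis at (519.8, -312.6), cap top at 85 mm; three views agree within about 1-2 mm. Approaching above it.

{"op": "drive_tool", "data": {"steps": [[[28, -13, -30], 0, -0.2], [[28, -13, -35], 0, -0.2], [[28, -14, -30], 0, -0.2], [[0, 0, -25], 0, -0.2], [[0, 0, -5], 0, -0.2], [[0, 0, 0], 0, -0.2]]}}

```text
time: 3.57
eef_pos: [513.9, -309.2, 123.4]
eef_rot: [[0.227, 0.974, -0.003], [0.974, -0.227, 0.003], [0.002, -0.004, -1.0]]
wrist_force: [0.0, 0.5, -0.3]
width: 51.4
```

```bash
python3 shot.py w6; python3 cap.py w6
```

```text
3.5667 [ 513.9 -309.2  123.4] [[0.227, 0.974, -0.003], [0.974, -0.227, 0.003], [0.002, -0.004, -1.0]] [ 0.01  0.48 -0.35] 51.38765107280671
w6 all 1051 319.5 287.0 [ 520. -313.   80.] [[512.0, -320.0, 76.0], [518.0, -313.0, 84.0], [527.0, -306.0, 85.0]]
w6 top 850 319.6 290.0 [ 519.4 -312.8   85. ] [[513.0, -320.0, 83.0], [520.0, -313.0, 84.0], [527.0, -306.0, 85.0]]
```

View pics/w6.png

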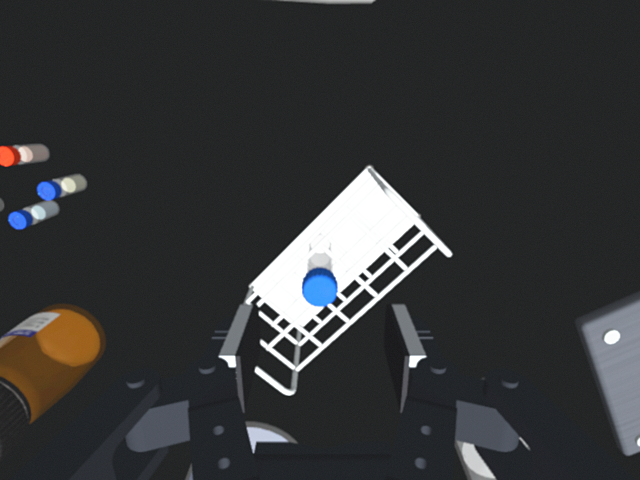

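{"op": "drive_tool", "data": {"steps": [[[6, -3.5, -15], 0, -0.2], [[0, 0, -20], 0, -0.2], [[0, 0, -15], 0, -0.2], [[0, 0, -8], 0, -0.2], [[0, 0, 0], 0, -0.2], [[0, 0, 0], 0, -0.2]]}}

```text
time: 4.12
eef_pos: [521.2, -316.1, 69.1]
eef_rot: [[0.229, 0.973, 0.003], [0.973, -0.229, -0.002], [-0.001, 0.003, -1.0]]
wrist_force: [0.1, -0.1, 0.5]
width: 51.3
```

{"op": "drive_tool", "data": {"steps": [[[-1.5, 3.3, -4], 0, -0.2], [[0, 0, 0], 0, -0.2], [[0, 0, 0], 0, -0.2]]}}

```text
time: 4.37
eef_pos: [519.3, -312.7, 63.5]
eef_rot: [[0.229, 0.973, 0.001], [0.973, -0.229, -0.001], [-0.001, 0.001, -1.0]]
wrist_force: [-0.1, 0.6, -0.4]
width: 51.0
```

```bash
python3 shot.py w7; python3 cap.py w7
```

```text
4.3667 [ 519.3 -312.7   63.5] [[0.229, 0.973, 0.001], [0.973, -0.229, -0.001], [-0.001, 0.001, -1.0]] [-0.13  0.57 -0.39] 50.96842034099767
w7 all 2234 324.4 340.7 [ 519.8 -313.1   80. ] [[512.0, -320.0, 75.0], [517.0, -313.0, 84.0], [527.0, -305.0, 85.0]]
w7 top 1527 324.6 347.8 [ 519.5 -313.    85. ] [[513.0, -320.0, 83.0], [520.0, -313.0, 84.0], [527.0, -306.0, 85.0]]
```

View pics/w7.png

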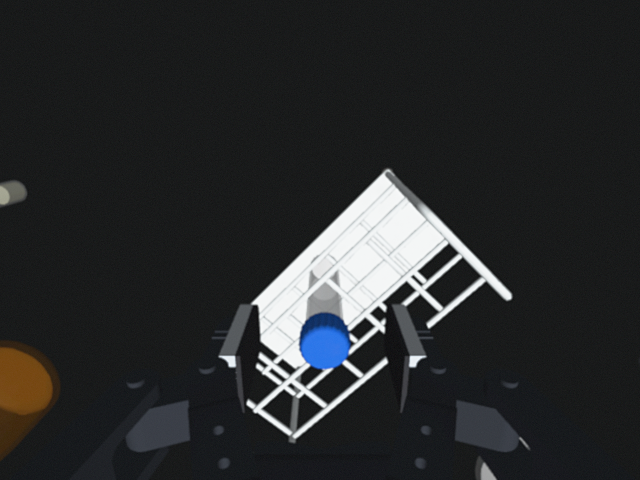

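The cap (324,345) stands centred between the jaws. Closing, then lifting.

{"op": "drive_tool", "data": {"grip_force": 40, "steps": [[[0, 0, 0], 0, 1], [[0, 0, 0], 0, 1], [[0, 0, 0], 0, 1], [[0, 0, 0], 0, 1], [[0, 0, 0], 0, 1], [[0, 0, 0], 0, 1], [[0, 0, 10], 0, 1], [[0, 0, 20], 0, 1], [[0, 0, 30], 0, 1], [[0, 0, 40], 0, 1], [[0, 0, 40], 0, 1], [[0, 0, 20], 0, 1]]}}

```text
time: 5.42
eef_pos: [520.1, -313.6, 229.0]
eef_rot: [[0.229, 0.973, 0.006], [0.973, -0.229, -0.005], [-0.003, 0.007, -1.0]]
wrist_force: [1.1, -0.7, 1.8]
width: 16.9
```

```bash
python3 shot.py w8
```

```text
5.4167 [ 520.1 -313.6  229. ] [[0.229, 0.973, 0.006], [0.973, -0.229, -0.005], [-0.003, 0.007, -1.0]] [ 1.1  -0.7   1.85] 16.913521457680805
```

View pics/w8.png

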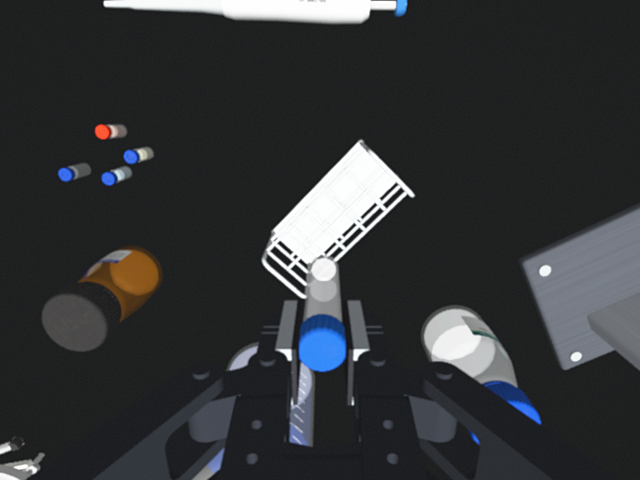

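```bash
cat > held.py <<'E'
import sys
from h import *
c=load(sys.argv[1]+".npz");T=c["T"];hsv=cv2.cvtColor(c["color"],cv2.COLOR_BGR2HSV)
m=cv2.inRange(hsv,(95,120,50),(130,255,255));m[:, :290]=0;m[:,360:]=0;m[:280]=0;m[400:]=0
nn,l,st,ce=cv2.connectedComponentsWithStats(m);k=1+np.argmax(st[1:,4]);print(st[k],ce[k])
P=cloud(c,T);q=P[l==k];print(np.nanpercentile(q,[2,50,98],axis=0).round(1))
b=(l==k)&(hsv[...,2]>185);print("top",b.sum(),np.nanmean(P[b],0).round(1),np.nanmedian(P[b],0).round(1))
# lower end
for v in range(255,345,8):
    print(v,[None if np.isnan(P[v,u,0]) else P[v,u].round(0).tolist() for u in (316,323,330)])
E
python3 held.py w8
```

```text
[ 298  315   49   58 2377] [322.04459403 343.26461927]
[[ 5.122e+02 -3.465e+02  2.000e-01]
 [ 5.181e+02 -3.146e+02  2.504e+02]
 [ 7.155e+02 -3.063e+02  2.528e+02]]
top 1621 [ 522.7 -315.4  247.9] [ 520.4 -314.9  250.8]
255 [[576.0, -335.0, 5.0], [514.0, -313.0, 173.0], [582.0, -322.0, -0.0]]
263 [[515.0, -317.0, 182.0], [515.0, -313.0, 183.0], [517.0, -310.0, 180.0]]
271 [[514.0, -317.0, 193.0], [515.0, -313.0, 193.0], [516.0, -310.0, 192.0]]
279 [[514.0, -316.0, 203.0], [515.0, -313.0, 204.0], [516.0, -310.0, 201.0]]
287 [[514.0, -316.0, 211.0], [514.0, -313.0, 214.0], None]
295 [[514.0, -316.0, 220.0], [514.0, -313.0, 221.0], [516.0, -310.0, 219.0]]
303 [[514.0, -316.0, 228.0], [514.0, -313.0, 228.0], [516.0, -310.0, 227.0]]
311 [[514.0, -316.0, 233.0], [514.0, -313.0, 235.0], [515.0, -310.0, 233.0]]
319 [[512.0, -315.0, 243.0], [513.0, -313.0, 243.0], [514.0, -310.0, 243.0]]
327 [[512.0, -315.0, 248.0], [513.0, -313.0, 249.0], [514.0, -310.0, 248.0]]
335 [[514.0, -316.0, 250.0], [515.0, -313.0, 250.0], [516.0, -311.0, 250.0]]
343 [[517.0, -316.0, 252.0], [518.0, -314.0, 250.0], [519.0, -311.0, 251.0]]
```

Held upright: cap top is 22 mm above the TCP, so the foot is 58 mm below it. Travelling to the carrier on the robot's side of the hook.

{"op": "drive_tool", "data": {"steps": [[[-15, 15, 0], 0, 1], [[-25, 25, 0], 0, 1], [[-25, 32, 0], 0, 1], [[-20, 36, 0], 0, 1], [[-5, 38, 0], 0, 1], [[0, 38, 0], 0, 1], [[0, 38, 0], 0, 1], [[0, 38, 0], 0, 1], [[0, 38, 0], 0, 1], [[0, 38, 0], 0, 1], [[0, 38, 0], 0, 1], [[0, 38, 0], 0, 1]]}}

```text
time: 6.47
eef_pos: [428.4, 101.1, 222.9]
eef_rot: [[0.23, 0.973, 0.001], [0.973, -0.23, -0.0], [0.0, 0.001, -1.0]]
wrist_force: [0.5, 0.1, -0.7]
width: 16.9
```

{"op": "drive_tool", "data": {"steps": [[[5, 38, 0], 0, 1], [[10, 38, 0], 0, 1], [[10, 35, 0], 0, 1], [[10, 35, 0], 0, 1], [[10, 35, 0], 0, 1], [[10, 30, 0], 0, 1], [[10, 25, 0], 0, 1], [[5, 15, 0], 0, 1], [[0, 0, 0], 0, 1], [[0, 0, 0], 0, 1]]}}

```text
time: 7.3
eef_pos: [498.5, 350.6, 221.9]
eef_rot: [[0.228, 0.974, -0.001], [0.974, -0.228, -0.001], [-0.001, -0.001, -1.0]]
wrist_force: [0.5, 0.5, -0.4]
width: 16.9
```

{"op": "drive_tool", "data": {"steps": [[[7, 8, -20], 0, 1], [[6.5, 8, -30], 0, 1], [[0, 0, -30], 0, 1], [[0, 0, -17], 0, 1], [[0, 0, 0], 0, 1], [[0, 0, 0], 0, 1]]}}

```text
time: 7.8
eef_pos: [511.3, 364.6, 124.6]
eef_rot: [[0.231, 0.973, -0.003], [0.973, -0.231, -0.002], [-0.003, -0.002, -1.0]]
wrist_force: [0.5, 0.6, 0.2]
width: 17.0
```

```bash
python3 shot.py w9; python3 -c "
import cv2
i=cv2.imread('pics/w9.png')[180:400,180:440];cv2.imwrite('pics/w9z.png',cv2.resize(i,None,fx=2.7,fy=2.7))"
```

```text
7.8 [511.3 364.6 124.6] [[0.231, 0.973, -0.003], [0.973, -0.231, -0.002], [-0.003, -0.002, -1.0]] [0.49 0.58 0.16] 17.027081823705892
```

View pics/w9z.png

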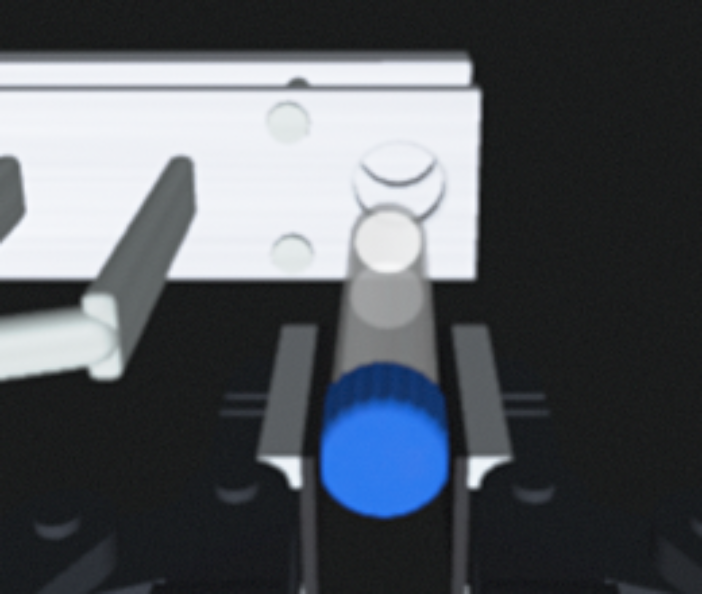

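```bash
python3 - <<'E'
from h import *
c=load("w9.npz");T=c["T"]
f=lambda p:(180+p[0]/2.7,180+p[1]/2.7)
print("hole",onz(*f((399,182)),c,T,40))
print("foot",onz(*f((388,240)),c,T,66.6), "cap",onz(*f((386,455)),c,T,146))
# foot tilted? axis mid edges along col at several heights
P=cloud(c,T)
for p in((388,300),(388,340),(387,240)):
    u,v=f(p);print(P[int(v),int(u)])
A=load("w1.npz");B=load("w2.npz")
print(tri([ray(*f((399,182)),c,T),ray(220+656/4,290+183/4,A,A["T"]),ray(200+709*.3,180+238*.3,B,B["T"])]))
for q in((475,90),(477,278)):print("edge",onz(*f(q),c,T,40))
E
```

```text
hole [511.35036008 366.95776588  40.        ]
foot [513.91865854 363.68449223  66.6       ] cap [511.84462778 363.70331808 146.        ]
[505.29961416 365.28969276 112.43424267]
[504.80507335 365.39734142 126.30587163]
[505.34826358 365.29616205  86.14539832]
(array([510.64308427, 367.00327693,  41.80140489]), [np.float64(0.10717754756366604), np.float64(0.08852175312520968), np.float64(0.15023877702330315)])
edge [494.00535697 388.43283263  40.        ]
edge [539.22333252 379.508302    40.        ]
```

Tube axis is at about (512.7,363.7), the hole at (511.5,366.9). I correct by (-1,+3) and go down to just inside the plate.

{"op": "drive_tool", "data": {"steps": [[[-1, 3, -10], 0, 1], [[0, 0, -10], 0, 1], [[0, 0, 0], 0, 1], [[0, 0, 0], 0, 1]]}}

```text
time: 8.18
eef_pos: [510.9, 369.1, 104.9]
eef_rot: [[0.229, 0.973, -0.001], [0.973, -0.229, -0.001], [-0.001, -0.001, -1.0]]
wrist_force: [0.1, 0.1, 0.2]
width: 16.9
```

```bash
python3 shot.py w10; python3 -c "
import cv2
i=cv2.imread('pics/w10.png')[180:400,180:440];cv2.imwrite('pics/w10z.png',cv2.resize(i,None,fx=2.7,fy=2.7))"
```

```text
8.1833 [510.9 369.1 104.9] [[0.229, 0.973, -0.001], [0.973, -0.229, -0.001], [-0.001, -0.001, -1.0]] [0.14 0.1  0.19] 16.87938404860563
```

View pics/w10z.png

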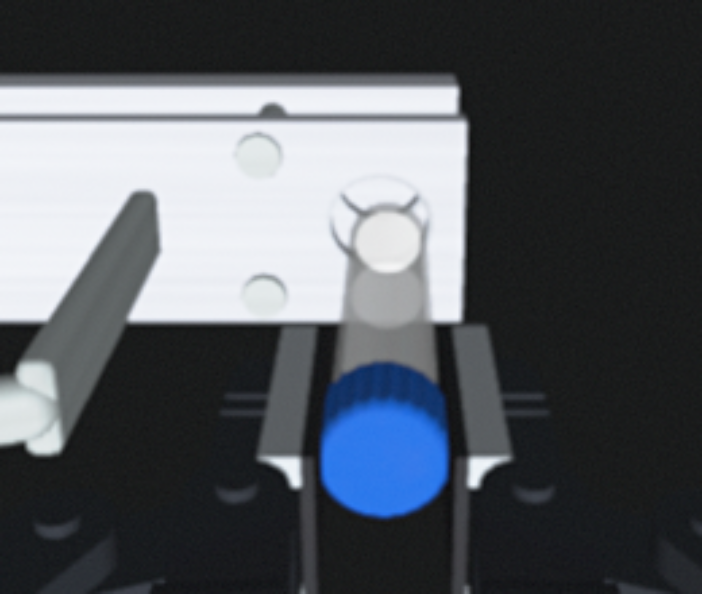

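```bash
python3 - <<'E'
from h import *
c=load("w10.npz");T=c["T"]
f=lambda p:(180+p[0]/2.7,180+p[1]/2.7)
print("hole",onz(*f((381,222)),c,T,40))
for z in (47,50,53): print("foot",onz(*f((388,240)),c,T,z))
print("cap",onz(*f((386,455)),c,T,126.5))
E
```

```text
hole [512.08692518 367.17453711  40.        ]
foot [513.58580051 368.32483917  47.        ]
foot [512.34897834 368.60268374  50.        ]
foot [511.11215616 368.88052831  53.        ]
cap [511.28059178 368.25878698 126.5       ]
```

{"op": "drive_tool", "data": {"steps": [[[0, -1.3, 0], 0, 1], [[0, 0, -5], 0, 1], [[0, 0, -5], 0, 1], [[0, 0, -4], 0, 1], [[0, 0, 0], 0, 1], [[0, 0, 0], 0, 1]]}}

```text
time: 8.73
eef_pos: [510.9, 367.8, 90.6]
eef_rot: [[0.229, 0.973, -0.001], [0.973, -0.229, -0.001], [-0.001, -0.001, -1.0]]
wrist_force: [0.6, -0.4, 0.6]
width: 16.8
```

```bash
python3 shot.py w11; python3 -c "
import cv2
i=cv2.imread('pics/w11.png')[180:400,180:440];cv2.imwrite('pics/w11z.png',cv2.resize(i,None,fx=2.7,fy=2.7))"
```

```text
8.7333 [510.9 367.8  90.6] [[0.229, 0.973, -0.001], [0.973, -0.229, -0.001], [-0.001, -0.001, -1.0]] [ 0.6  -0.41  0.63] 16.765136542579672
```

View pics/w11z.png

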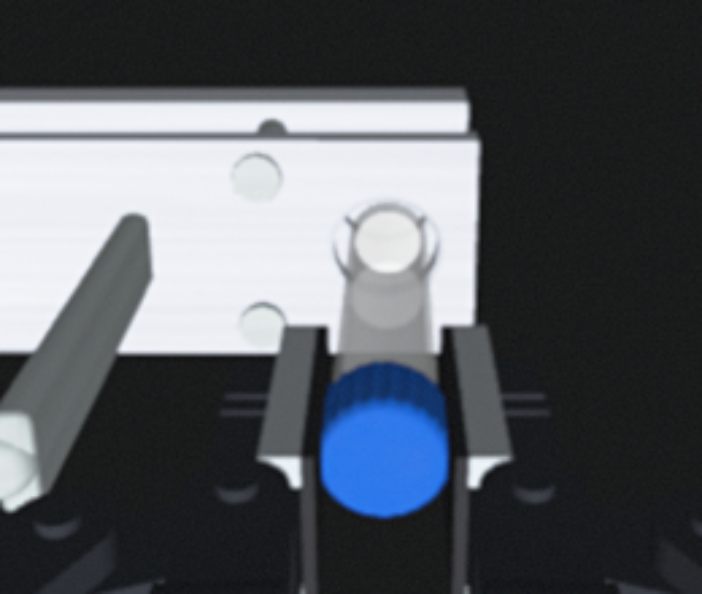

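No contact force, and the foot is inside the mouth and centred. Continuing down.

{"op": "drive_tool", "data": {"steps": [[[0, 0, -6], 0, 1], [[0, 0, -6], 0, 1], [[0, 0, -4], 0, 1], [[0, 0, -3], 0, 1], [[0, 0, -2.5], 0, 1], [[0, 0, -2], 0, 1], [[0, 0, 0], 0, 1], [[0, 0, 0], 0, 1]]}}

```text
time: 9.45
eef_pos: [511.4, 368.0, 67.8]
eef_rot: [[0.229, 0.973, -0.0], [0.973, -0.229, -0.0], [-0.0, -0.0, -1.0]]
wrist_force: [0.5, -0.5, -0.1]
width: 16.8
```

{"op": "drive_tool", "data": {"steps": [[[0, 0, -2], 0, 1], [[0, 0, -1.5], 0, 1], [[0, 0, -0.5], 0, 1], [[0, 0, 0], 0, 1], [[0, 0, 0], 0, 1]]}}

```text
time: 9.87
eef_pos: [511.3, 368.1, 63.9]
eef_rot: [[0.229, 0.973, -0.0], [0.973, -0.229, -0.0], [-0.0, -0.0, -1.0]]
wrist_force: [-0.4, -0.6, -0.4]
width: 17.0
```

```bash
python3 shot.py w12;python3 held.py w12|head -5
```

```text
9.8667 [511.3 368.1  63.9] [[0.229, 0.973, -0.0], [0.973, -0.229, -0.0], [-0.0, -0.0, -1.0]] [-0.39 -0.62 -0.37] 16.98383926151061
[ 298  315   49   58 2371] [321.87051877 343.4862927 ]
[[ 5.035e+02  3.530e+02 -4.000e-01]
 [ 5.096e+02  3.669e+02  8.530e+01]
 [ 5.828e+02  3.753e+02  8.760e+01]]
top 1539 [512.2 366.6  85.4] [511.9 366.7  85.7]
```

View pics/w12.png

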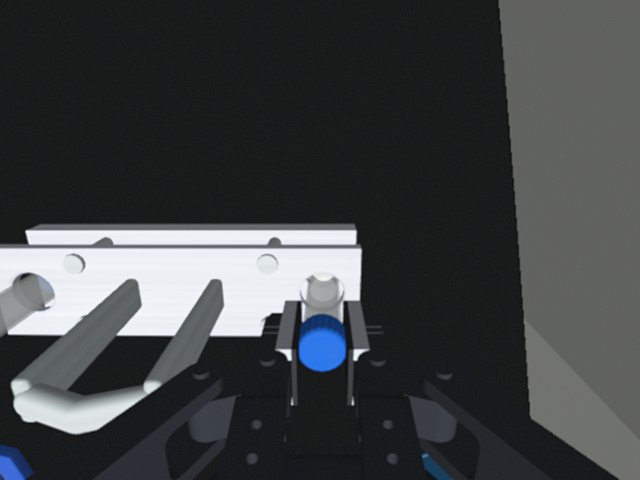

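The tube is down (cap top 85.7, expected 86). Opening narrowly and rising.

{"op": "drive_tool", "data": {"steps": [[[0, 0, -0.5], 0, 1], [[0, 0, 0], 0, 0.3], [[0, 0, 0], 0, 0.25], [[0, 0, 0], 0, 0.25], [[0, 0, 0], 0, 0.25], [[0, 0, 10], 0, 0.25], [[0, 0, 20], 0, 0.25], [[0, 0, 30], 0, 0.25], [[0, 0, 40], 0, 0], [[0, 0, 40], 0, -0.5], [[0, -10, 30], 0, -0.7], [[0, 0, 0], 0, -0.7]]}}

```text
time: 10.92
eef_pos: [514.6, 358.3, 243.9]
eef_rot: [[0.23, 0.973, 0.014], [0.973, -0.23, 0.006], [0.009, 0.012, -1.0]]
wrist_force: [0.3, 0.3, 1.0]
width: 72.3
```

```bash
python3 shot.py w13
```

```text
10.9167 [514.6 358.3 243.9] [[0.23, 0.973, 0.014], [0.973, -0.23, 0.006], [0.009, 0.012, -1.0]] [0.29 0.28 1.02] 72.32371372097128
```

View pics/w13.png

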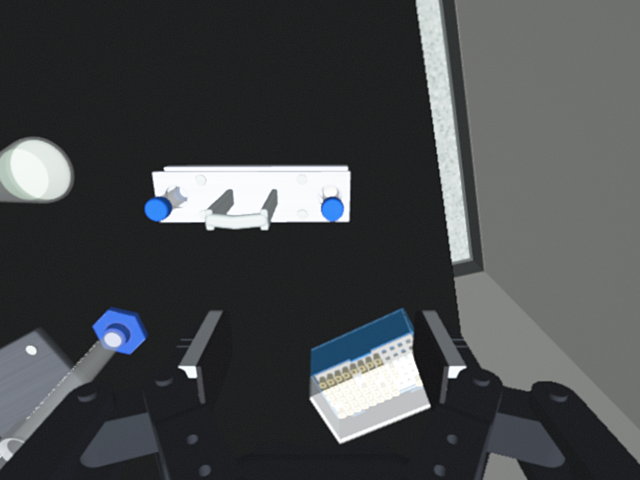

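Both tubes stand in their places (caps at (157,208) and (332,208)). I re-measure the carrier and go above the loop.

```bash
cat > car.py <<'E'
import sys
from h import *
c=load(sys.argv[1]+".npz");P=cloud(c,c["T"])
for lo,hi in((35,45),(110,126),(70,90)):
    m=(P[...,2]>lo)&(P[...,2]<hi)&(P[...,0]>430)&(P[...,0]<560)&(P[...,1]>190)&(P[...,1]<410)
    q=P[m][:,:2].astype(np.float32)
    if len(q)>10: print(lo,len(q),cv2.minAreaRect(q),np.percentile(P[m][:,2],[5,50,95]).round(1))
for y0 in(230,366):
    m=(P[...,2]>83)&(P[...,2]<92)&(abs(P[...,1]-y0)<18)&(abs(P[...,0]-496)<40)
    if m.any():print("cap",y0,P[m].mean(0).round(1))
E
python3 car.py w13
```

```text
35 7245 ((496.4493713378906, 297.61322021484375), (176.49603271484375, 46.5388069152832), 76.51606750488281) [38.1 39.6 41.7]
110 984 ((496.2523193359375, 298.5762634277344), (46.338348388671875, 15.341229438781738), 76.5500717163086) [112.3 117.2 121.8]
70 1242 ((496.79803466796875, 298.65362548828125), (159.64866638183594, 19.182964324951172), 76.36982727050781) [74.1 85.  86.8]
cap 230 [480.  230.7  85.3]
cap 366 [512.8 367.   85.4]
```

{"op": "drive_tool", "data": {"steps": [[[-9, -30, -20], 0, -0.4], [[-9, -30, -30], 0, -0.4], [[0, 0, -30], 0, -0.4], [[0, 0, -15], 0, -0.4], [[0, 0, 0], 0, -0.4], [[0, 0, 0], 0, -0.4]]}}

```text
time: 11.47
eef_pos: [492.4, 298.4, 137.7]
eef_rot: [[0.23, 0.973, -0.004], [0.973, -0.23, -0.002], [-0.003, -0.003, -1.0]]
wrist_force: [0.8, 0.0, 1.1]
width: 59.7
```

```bash
python3 shot.py w14;python3 car.py w14
```

```text
11.4667 [492.4 298.4 137.7] [[0.23, 0.973, -0.004], [0.973, -0.23, -0.002], [-0.003, -0.003, -1.0]] [0.85 0.04 1.11] 59.69510837619785
35 14529 ((496.59820556640625, 298.1485595703125), (176.43690490722656, 46.78623962402344), 76.56021881103516) [38.2 39.6 41.7]
110 2236 ((496.39068603515625, 298.0880126953125), (45.43650817871094, 16.419769287109375), 76.15299987792969) [112.2 117.2 121.7]
70 2603 ((496.19671630859375, 298.5268859863281), (159.91513061523438, 18.534610748291016), 76.66192626953125) [74.1 84.9 86.5]
cap 230 [479.7 230.9  85.3]
cap 366 [512.  367.1  85.4]
```

View pics/w14.png

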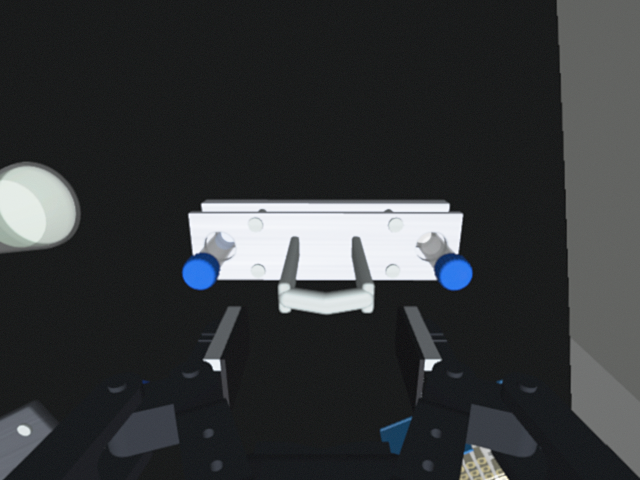

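{"op": "drive_tool", "data": {"steps": [[[4, 0, -5], 0, -0.4], [[0, 0, -15], 0, -0.4], [[0, 0, -18], 0, -0.4], [[0, 0, -14], 0, -0.4], [[0, 0, -7], 0, -0.4], [[0, 0, 0], 0, -0.4], [[0, 0, 0], 0, -0.4]]}}

```text
time: 12.1
eef_pos: [498.4, 299.6, 81.4]
eef_rot: [[0.229, 0.973, 0.001], [0.973, -0.229, 0.0], [0.001, 0.001, -1.0]]
wrist_force: [0.6, -0.2, 0.5]
width: 59.9
```

{"op": "drive_tool", "data": {"steps": [[[-2, -1.4, -7], 0, -0.4], [[0, 0, 0], 0, -0.4], [[0, 0, 0], 0, -0.4]]}}

```text
time: 12.35
eef_pos: [495.8, 297.9, 74.0]
eef_rot: [[0.229, 0.973, 0.001], [0.973, -0.229, 0.0], [0.0, 0.0, -1.0]]
wrist_force: [1.2, 0.2, -0.3]
width: 59.9
```

```bash
python3 shot.py w15;python3 car.py w15
```

```text
12.35 [495.8 297.9  74. ] [[0.229, 0.973, 0.001], [0.973, -0.229, 0.0], [0.0, 0.0, -1.0]] [ 1.17  0.22 -0.32] 59.898722547276876
35 23908 ((496.3888244628906, 297.8802490234375), (177.70330810546875, 46.89604568481445), 76.64334869384766) [38.1 39.5 41. ]
110 9328 ((495.1052551269531, 296.24542236328125), (120.43508911132812, 25.4050235748291), 76.58332824707031) [111.4 117.2 125.2]
70 6817 ((497.0105895996094, 298.37860107421875), (160.1522674560547, 23.077972412109375), 76.68748474121094) [73.7 84.8 88.4]
cap 230 [479.3 230.9  85.2]
cap 366 [512.2 366.8  85.3]
```

View pics/w15.png

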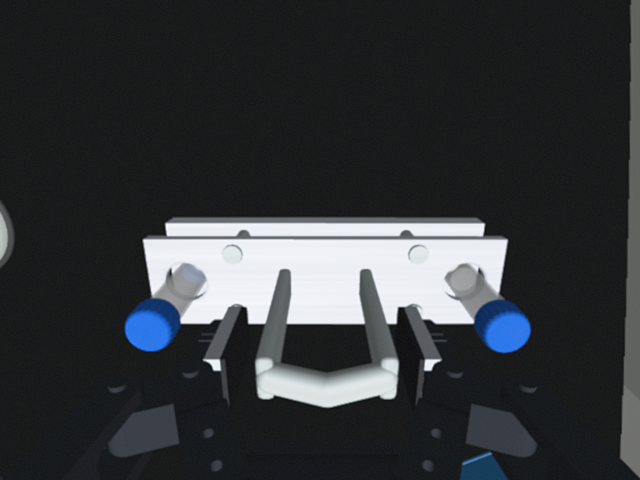

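The loop is centred between the pads, with the caps clear. Gripping and lifting a little.

{"op": "drive_tool", "data": {"grip_force": 90, "steps": [[[0.5, 0.2, 0], 0, 1], [[0, 0, 0], 0, 1], [[0, 0, 0], 0, 1], [[0, 0, 0], 0, 1], [[0, 0, 0], 0, 1], [[0, 0, 0], 0, 1], [[0, 0, 4], 0, 1], [[0, 0, 8], 0, 1], [[0, 0, 12], 0, 1], [[0, 0, 12], 0, 1], [[0, 0, 4], 0, 1], [[0, 0, 0], 0, 1]]}}

```text
time: 13.4
eef_pos: [497.7, 298.6, 116.2]
eef_rot: [[0.229, 0.973, 0.004], [0.973, -0.229, 0.002], [0.003, 0.003, -1.0]]
wrist_force: [0.1, 0.2, -3.3]
width: 45.3
```

```bash
python3 shot.py w16; python3 - <<'E'
from h import *
for n in("scene",):
    c=imaging.camera(n);np.savez("scene1.npz",**c);cv2.imwrite("pics/scene1z.png",cv2.resize(c["color"][180:330,160:340],None,fx=4,fy=4))
E
```

```text
13.4 [497.7 298.6 116.2] [[0.229, 0.973, 0.004], [0.973, -0.229, 0.002], [0.003, 0.003, -1.0]] [ 0.06  0.19 -3.26] 45.34020063583559
```

View pics/w16.png

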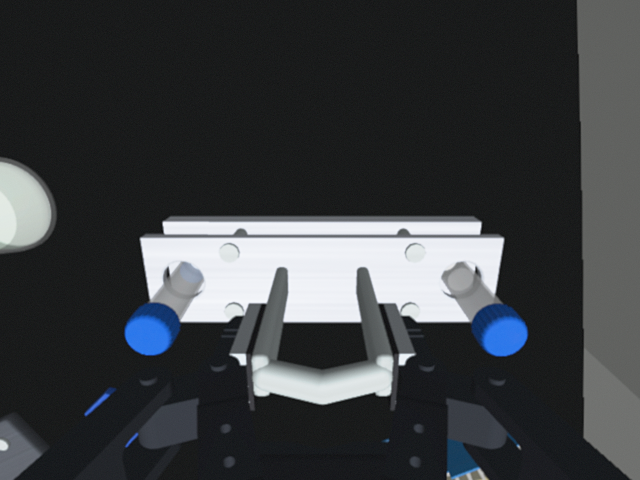

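View pics/scene1z.png

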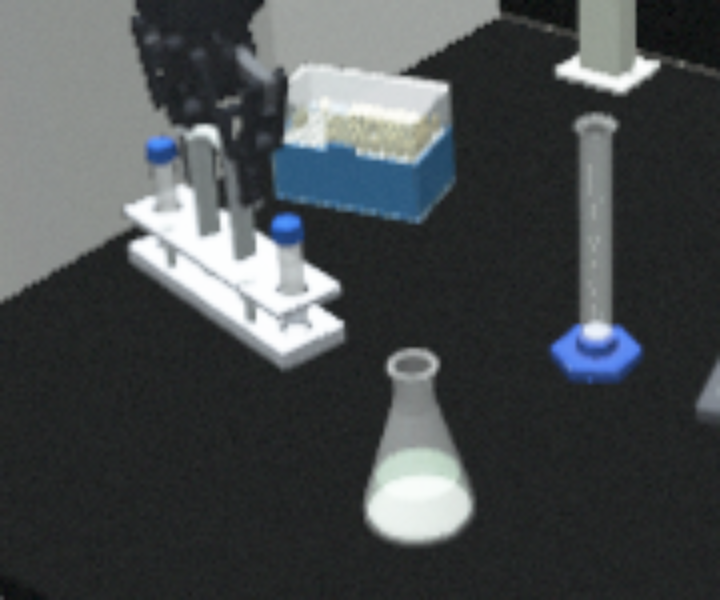

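Held level, weight about 3.5 N, both tubes in place. Carrying it above the flask to a place in front of the hook, turning +28°.

{"op": "drive_tool", "data": {"steps": [[[0, 0, 20], 0, 1], [[0, -5, 30], 0, 1], [[-3, -15, 30], 0, 1], [[-5, -25, 22], 3, 1], [[-5, -32, 10], 5, 1], [[-5, -35, 0], 5, 1], [[0, -35, 0], 5, 1], [[0, -35, 0], 5, 1], [[0, -35, 0], 5, 1], [[0, -35, 0], 0, 1], [[0, -30, 0], 0, 1], [[0, -25, 0], 0, 1]]}}

```text
time: 14.5
eef_pos: [477.5, -11.3, 224.9]
eef_rot: [[-0.253, 0.967, -0.001], [0.967, 0.253, -0.001], [-0.0, -0.001, -1.0]]
wrist_force: [0.9, -0.5, -4.7]
width: 45.2
```

{"op": "drive_tool", "data": {"steps": [[[5, -25, 0], 0, 1], [[5, -20, 0], 0, 1], [[5, -15, 0], 0, 1], [[0, -8, 0], 0, 1], [[0, 0, 0], 0, 1], [[0, 0, 0], 0, 1], [[0, 0, 0], 0, 1]]}}

```text
time: 15.08
eef_pos: [492.8, -75.9, 225.4]
eef_rot: [[-0.255, 0.967, -0.001], [0.967, 0.255, 0.001], [0.001, -0.0, -1.0]]
wrist_force: [0.0, 0.1, -4.2]
width: 44.7
```

```bash
python3 shot.py w17; python3 - <<'E'
from h import *
for n in("scene","top"):
    c=imaging.camera(n);np.savez(n+"2.npz",**c);cv2.imwrite(f"pics/{n}2.png",c["color"])
c=cv2.imread("pics/scene2.png");cv2.imwrite("pics/scene2z.png",cv2.resize(c[110:320,250:470],None,fx=2.8,fy=2.8,interpolation=cv2.INTER_CUBIC))
E
```

```text
15.0833 [492.8 -75.9 225.4] [[-0.255, 0.967, -0.001], [0.967, 0.255, 0.001], [0.001, -0.0, -1.0]] [ 0.03  0.07 -4.16] 44.70469160356244
```

View pics/scene2z.png

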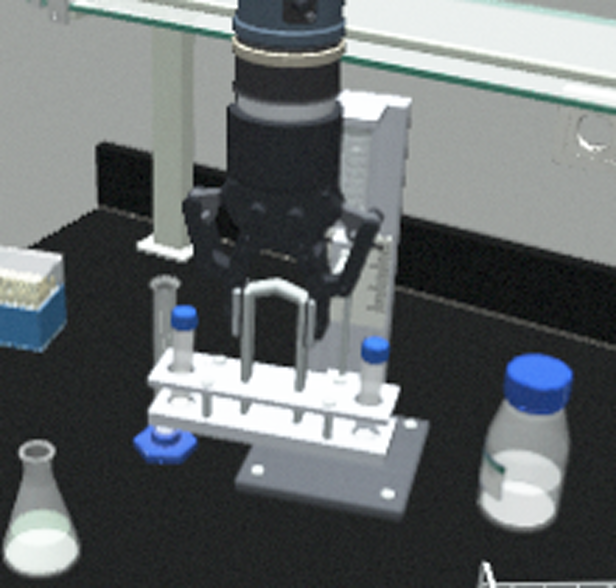

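View pics/w17.png

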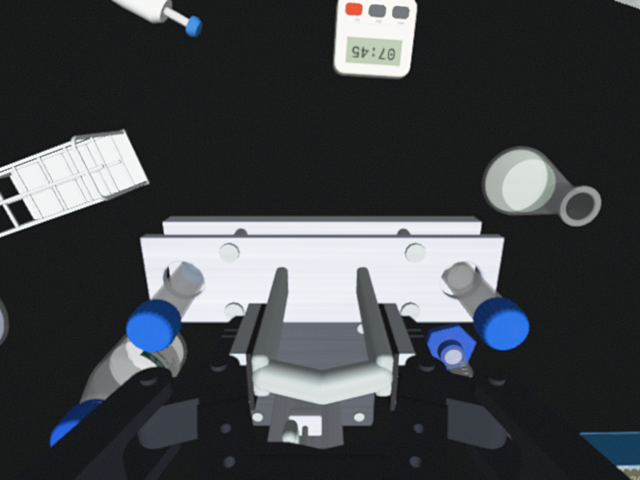

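View pics/top2.png

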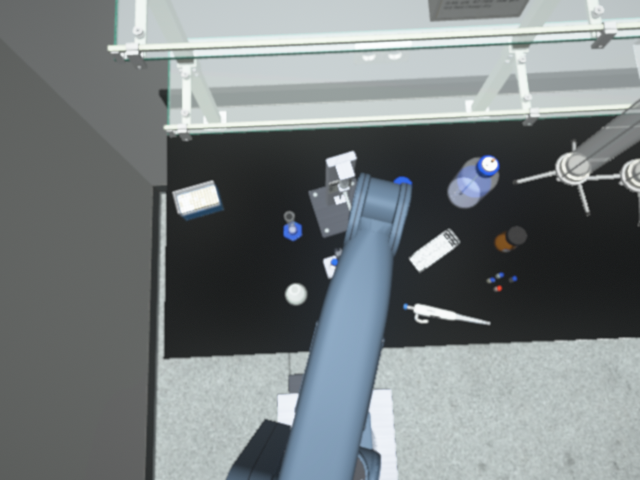

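```bash
python3 - <<'E'
from h import *
c=load("w17.npz");T=c["T"];P=cloud(c,T)
ex=np.array([.967,.254,0]);ey=np.array([-.254,.967,0])
s=np.array([492.8,-75.9,225.4])
cv2.imwrite("pics/w17z.png",cv2.resize(c["color"][340:470,230:420],None,fx=4,fy=4,interpolation=cv2.INTER_CUBIC))
Q=P-s
L=np.stack([Q@ex,Q@ey,Q[...,2]],-1)
sub=L[350:405,250:395].reshape(-1,3)
m=(sub[:,2]>25)&(sub[:,2]<60)&(abs(sub[:,0])<30)
for a in range(-24,25,4):
    k=m&(abs(sub[:,1]-a)<2)
    if k.any(): print(a,k.sum(),np.percentile(sub[k],[5,50,95],axis=0).round(1).tolist())
sub=P[405:450,275:310].reshape(-1,3);k=(sub[:,2]>195)&(sub[:,2]<240);print(k.sum(),np.percentile(sub[k],[5,50,95],axis=0).round(1) if k.any() else 0)
E
```

```text
-24 472 [[-9.0, -25.0, 35.7], [-2.1, -23.9, 38.8], [9.1, -22.2, 40.5]]
-20 583 [[-8.6, -21.8, 32.3], [-4.3, -19.9, 39.3], [4.9, -18.3, 42.4]]
-16 419 [[-6.1, -17.8, 36.8], [-4.1, -16.0, 42.0], [1.2, -14.2, 44.0]]
-12 433 [[-5.9, -13.8, 38.1], [-3.9, -11.9, 43.3], [1.2, -10.1, 45.2]]
-8 447 [[-6.0, -9.8, 39.6], [-4.1, -7.9, 44.7], [1.3, -6.1, 46.6]]
-4 452 [[-6.1, -5.7, 40.9], [-3.9, -3.9, 46.0], [1.0, -2.1, 48.0]]
0 450 [[-6.0, -1.8, 41.1], [-4.0, 0.0, 46.1], [1.3, 1.8, 48.0]]
4 443 [[-6.0, 2.2, 39.8], [-3.9, 4.0, 44.8], [1.1, 5.8, 46.9]]
8 430 [[-6.0, 6.2, 38.6], [-4.0, 8.0, 43.5], [1.2, 9.9, 45.5]]
12 415 [[-6.0, 10.2, 37.1], [-4.0, 12.0, 42.3], [1.3, 13.8, 44.1]]
16 564 [[-8.6, 14.3, 32.4], [-4.4, 16.0, 39.4], [4.6, 17.8, 42.6]]
20 533 [[-9.0, 18.2, 35.9], [-2.4, 20.1, 38.9], [8.9, 21.4, 40.8]]
24 2 [[7.1, 22.0, 37.7], [7.7, 22.1, 38.1], [8.3, 22.1, 38.4]]
336 [[554.6 -79.4 211.2]
 [557.1 -76.1 223.6]
 [573.5 -69.5 228.7]]
```

View pics/w17z.png

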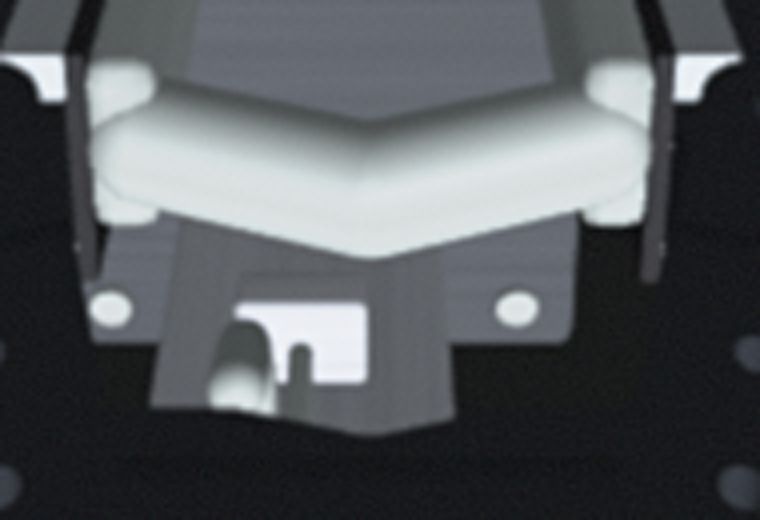

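Bar apex in the hand: underside at TCP+38.5, offset (-1,-1.7) in the stand's axes. Tip axis at about (557.5,-76.5). Aligning sideways, then going forward with the bar about 23 mm above the tip.

{"op": "drive_tool", "data": {"steps": [[[2, -7, -5], 0, 1], [[2, -7, -5], 0, 1], [[0, -1, 0], 0, 1], [[10, 2.5, 0], 0, 1], [[10, 2.5, 0], 0, 1], [[10, 2.5, 0], 0, 1], [[0, 0, 0], 0, 1], [[0, 0, 0], 0, 1], [[0, 0, 0], 0, 1]]}}

```text
time: 15.98
eef_pos: [527.0, -84.4, 215.4]
eef_rot: [[-0.255, 0.967, -0.001], [0.967, 0.255, 0.0], [0.0, -0.001, -1.0]]
wrist_force: [-0.2, -0.6, -3.6]
width: 44.9
```

```bash
cat > look.py <<'E'
import sys
from h import *
n=sys.argv[1]
c=imaging.camera("scene");np.savez("scene"+n+".npz",**c)
cv2.imwrite(f"pics/scene{n}z.png",cv2.resize(c["color"][150:300,290:440],None,fx=4,fy=4,interpolation=cv2.INTER_CUBIC))
E
python3 shot.py w18;python3 look.py 3; python3 - <<'E'
from h import *
c=load("w18.npz")
cv2.imwrite("pics/w18z.png",cv2.resize(c["color"][320:480,230:420],None,fx=4,fy=3.7,interpolation=cv2.INTER_CUBIC))
E
```

```text
15.9833 [527.  -84.4 215.4] [[-0.255, 0.967, -0.001], [0.967, 0.255, 0.0], [0.0, -0.001, -1.0]] [-0.18 -0.57 -3.65] 44.94730617272012
```

View pics/w18z.png

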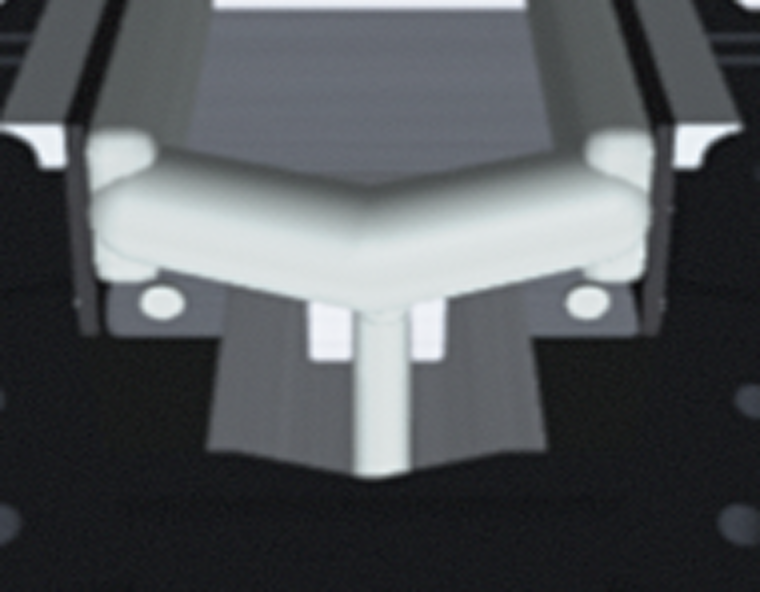

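View pics/scene3z.png

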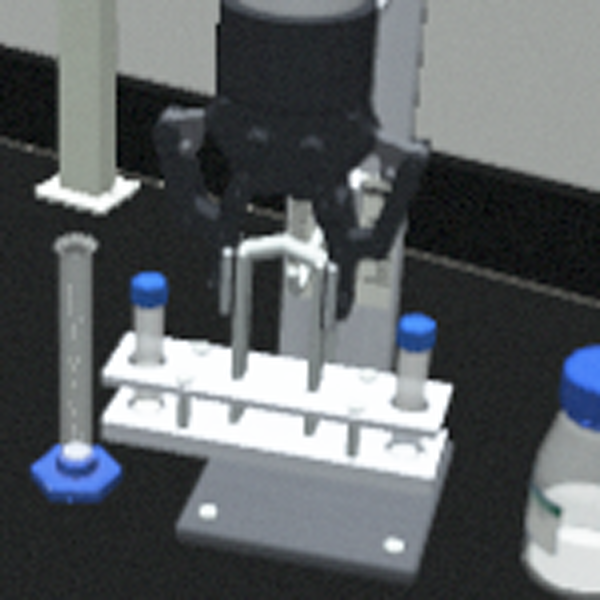

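The hook lies in the middle of the loop window (within about 1 mm). Advancing over the tip.

{"op": "drive_tool", "data": {"steps": [[[5, 1.5, 0], 0, 1], [[9, 2.5, 0], 0, 1], [[10, 3, 0], 0, 1], [[10, 3, 0], 0, 1], [[9, 2.5, 0], 0, 1], [[4, 1, 0], 0, 1], [[0, 0, 0], 0, 1], [[0, 0, 0], 0, 1], [[0, 0, 0], 0, 1]]}}

```text
time: 16.83
eef_pos: [573.9, -71.0, 215.6]
eef_rot: [[-0.254, 0.967, -0.001], [0.967, 0.254, -0.0], [0.0, -0.001, -1.0]]
wrist_force: [-0.1, -0.5, -4.3]
width: 44.9
```

```bash
python3 shot.py w19;python3 look.py 4; python3 - <<'E'
from h import *
c=load("w19.npz")
cv2.imwrite("pics/w19z.png",cv2.resize(c["color"][320:480,230:420],None,fx=4,fy=3.7,interpolation=cv2.INTER_CUBIC))
E
```

```text
16.8333 [573.9 -71.  215.6] [[-0.254, 0.967, -0.001], [0.967, 0.254, -0.0], [0.0, -0.001, -1.0]] [-0.05 -0.5  -4.27] 44.915923861619724
```

View pics/w19z.png

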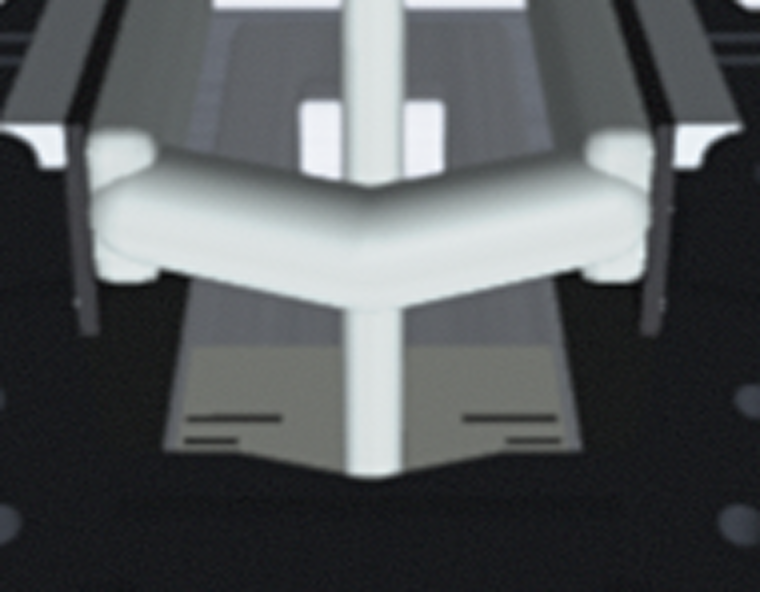

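View pics/scene4z.png

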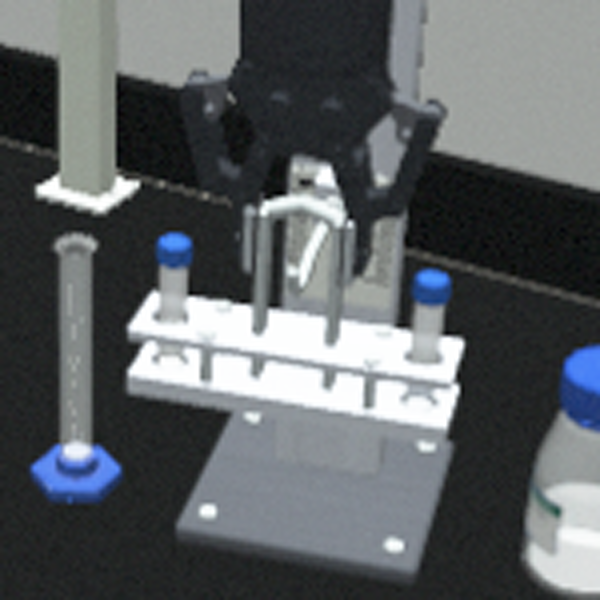

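The hook rod passes through the loop, centred. Lowering, watching the wrist force.

{"op": "drive_tool", "data": {"steps": [[[2, 0.7, -4], 0, 1], [[0, 0, -6], 0, 1], [[0, 0, -6], 0, 1], [[0, 0, -6], 0, 1], [[0, 0, -5], 0, 1], [[0, 0, -4], 0, 1], [[0, 0, 0], 0, 1], [[0, 0, 0], 0, 1]]}}

```text
time: 17.6
eef_pos: [575.9, -70.2, 184.0]
eef_rot: [[-0.254, 0.967, -0.001], [0.967, 0.254, 0.0], [0.0, -0.001, -1.0]]
wrist_force: [0.0, 0.6, -4.7]
width: 45.1
```

```bash
python3 shot.py w20;python3 look.py 5
```

```text
17.6 [575.9 -70.2 184. ] [[-0.254, 0.967, -0.001], [0.967, 0.254, 0.0], [0.0, -0.001, -1.0]] [ 0.03  0.65 -4.69] 45.10926591594016
```

View pics/scene5z.png

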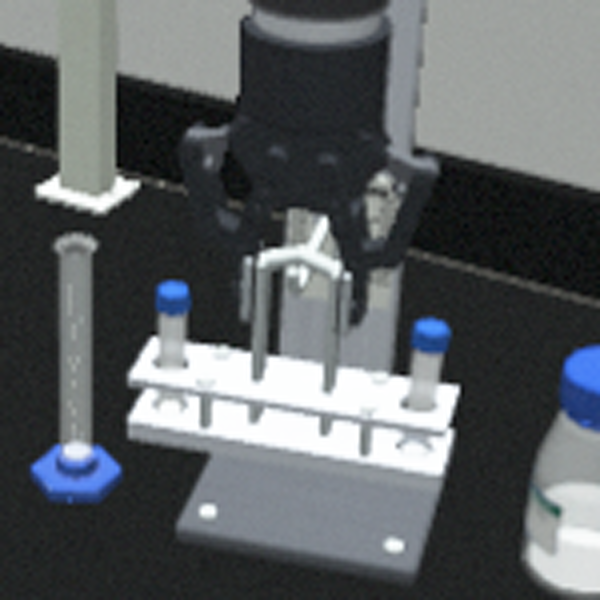

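View pics/w20.png

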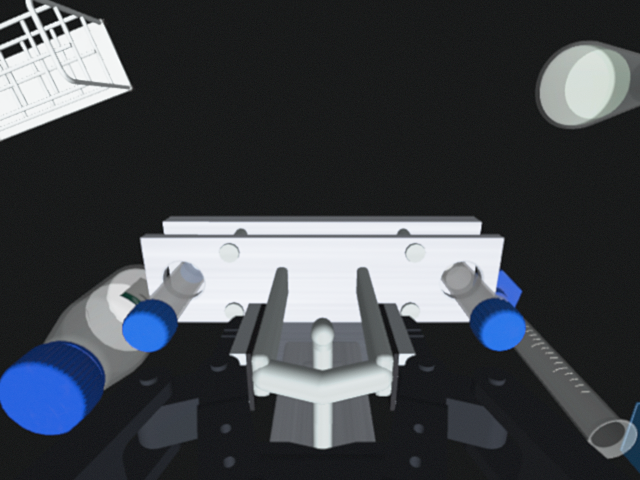

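The tip (321,333) stands in front of the bar and the hook is in the window. Lowering slowly.

{"op": "drive_tool", "data": {"steps": [[[0, 0, -2], 0, 1], [[0, 0, -2], 0, 1], [[0, 0, -2], 0, 1], [[0, 0, -2], 0, 1], [[0, 0, -2], 0, 1], [[0, 0, -2], 0, 1], [[0, 0, -2], 0, 1], [[0, 0, -2], 0, 1], [[0, 0, -2], 0, 1], [[0, 0, -2], 0, 1], [[0, 0, 0], 0, 1], [[0, 0, 0], 0, 1]]}}

```text
time: 18.7
eef_pos: [576.3, -70.3, 164.6]
eef_rot: [[-0.254, 0.967, 0.0], [0.967, 0.254, -0.0], [-0.0, 0.0, -1.0]]
wrist_force: [-0.5, -0.2, -2.9]
width: 44.9
```

```bash
python3 shot.py w21;python3 look.py 6; python3 - <<'E'
from h import *
c=load("w21.npz")
cv2.imwrite("pics/w21z.png",cv2.resize(c["color"][300:460,230:420],None,fx=4,fy=3.7,interpolation=cv2.INTER_CUBIC))
E
```

```text
18.7 [576.3 -70.3 164.6] [[-0.254, 0.967, 0.0], [0.967, 0.254, -0.0], [-0.0, 0.0, -1.0]] [-0.46 -0.21 -2.95] 44.91034607175446
```

View pics/w21z.png

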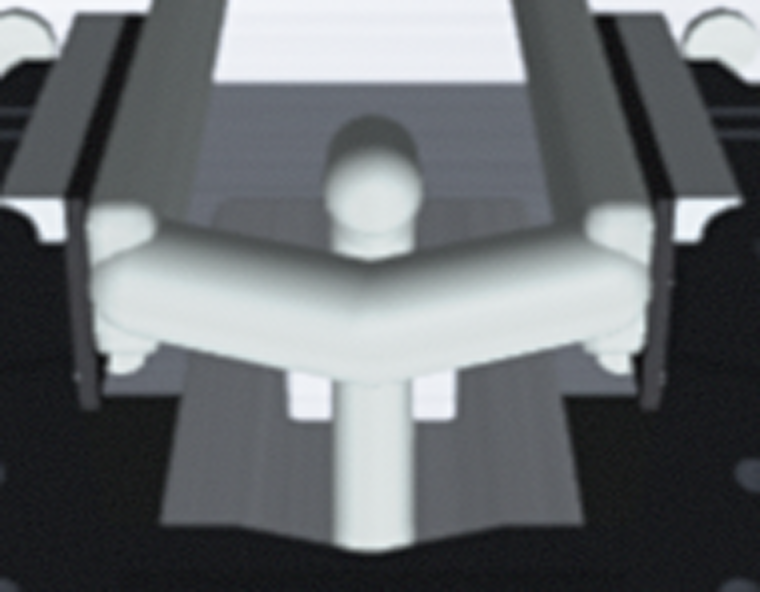

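View pics/scene6z.png

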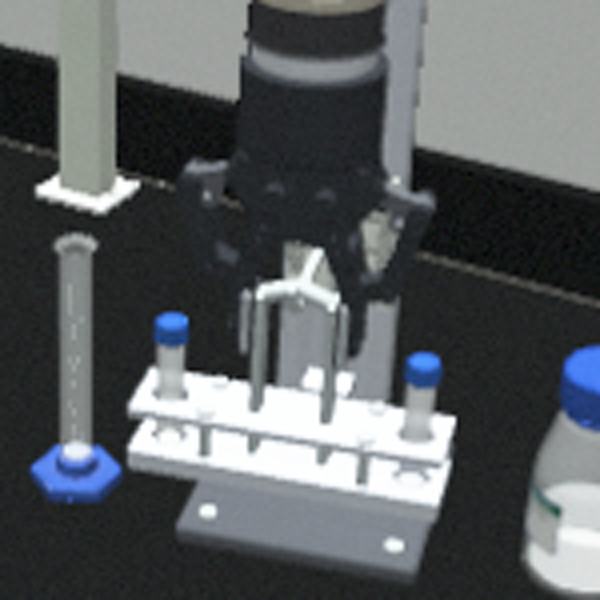

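The spring is taking load (4.3 → 2.9 N). Continuing slowly.

{"op": "drive_tool", "data": {"steps": [[[0, 0, -2], 0, 1], [[0, 0, -2], 0, 1], [[0, 0, -2], 0, 1], [[0, 0, -2], 0, 1], [[0, 0, -2], 0, 1], [[0, 0, -2], 0, 1], [[0, 0, -2], 0, 1], [[0, 0, -2], 0, 1], [[0, 0, 0], 0, 1], [[0, 0, 0], 0, 1], [[0, 0, 0], 0, 1]]}}

```text
time: 19.72
eef_pos: [576.3, -70.3, 148.8]
eef_rot: [[-0.254, 0.967, 0.0], [0.967, 0.254, -0.0], [-0.0, 0.0, -1.0]]
wrist_force: [-0.3, -0.3, -0.7]
width: 45.2
```

```bash
python3 - <<'E'
from h import *
import numpy as np
f=[]
for i in range(6):
    s=manip.sense();f.append(s["wrist_force"]);imaging.camera("top")
print(np.mean(f,0),np.std(f,0),s["eef_pos"],s["time"])
E
```

```text
[-0.38562521 -0.12057352 -0.75514746] [0.23921033 0.40168271 0.21585026] [576.29807247 -70.31810607 148.71869397] 19.9667
```

{"op": "drive_tool", "data": {"steps": [[[0, 0, -1.5], 0, 1], [[0, 0, -1.5], 0, 1], [[0, 0, -1.5], 0, 1], [[0, 0, -1], 0, 1], [[0, 0, -0.5], 0, 1], [[0, 0, 0], 0, 1], [[0, 0, 0], 0, 1]]}}

```text
time: 20.6
eef_pos: [576.3, -70.3, 142.6]
eef_rot: [[-0.254, 0.967, 0.0], [0.967, 0.254, -0.0], [-0.0, 0.0, -1.0]]
wrist_force: [0.5, 0.4, -0.3]
width: 44.9
```

```bash
python3 - <<'E'
from h import *
import numpy as np
f=[]
for i in range(10):
    s=manip.sense();f.append(s["wrist_force"]);imaging.camera("top")
print(np.mean(f,0),np.std(f,0)/3,s["eef_pos"],s["time"])
E
python3 shot.py w22; python3 look.py 7
```

```text
[-0.19896458 -0.11837035 -0.13351933] [0.21500731 0.10471828 0.11067603] [576.29236152 -70.31860272 142.64833665] 21.05
21.1 [576.3 -70.3 142.6] [[-0.254, 0.967, 0.0], [0.967, 0.254, -0.0], [-0.0, 0.0, -1.0]] [-0.04 -0.97 -0.99] 44.54783266650409
```

View pics/w22.png

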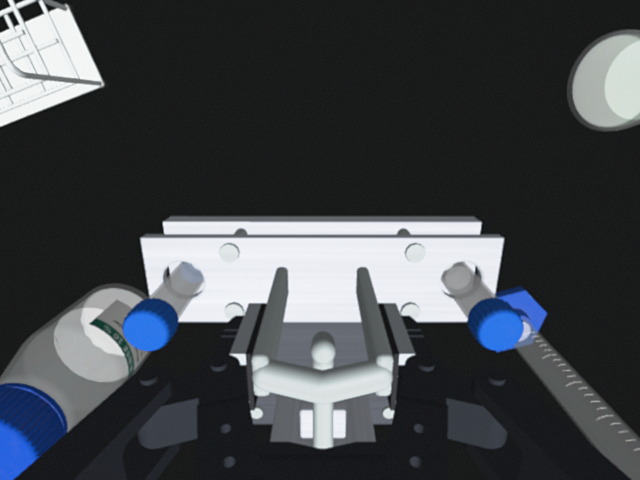

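View pics/scene7z.png

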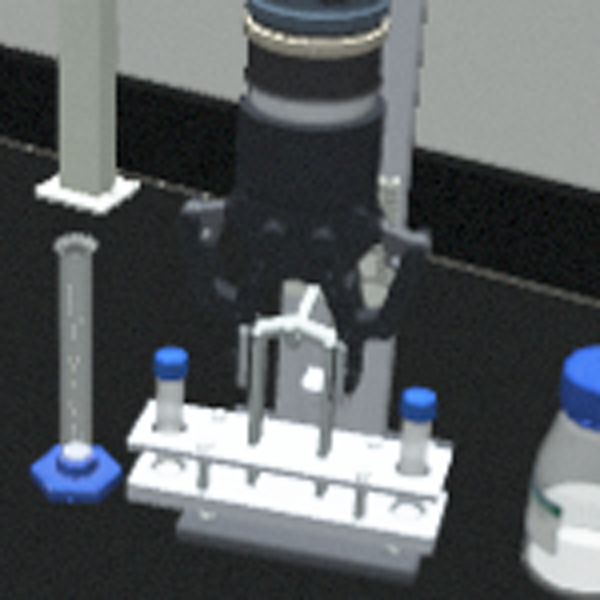

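Nearly no load is left on the hand (-0.13 N) and the sink is about 32 mm. Opening gently, waiting, and rising slowly.

{"op": "drive_tool", "data": {"grip_force": 20, "steps": [[[0, 0, -0.5], 0, 1], [[0, 0, 0], 0, 1], [[0, 0, 0], 0, -0.1], [[0, 0, 0], 0, -0.2], [[0, 0, 0], 0, -0.3], [[0, 0, 0], 0, -0.4], [[0, 0, 0], 0, -0.5], [[0, 0, 0], 0, -0.5], [[0, 0, 0], 0, -0.5], [[0, 0, 0], 0, -0.5], [[0, 0, 0], 0, -0.5]]}}

```text
time: 22.12
eef_pos: [576.2, -70.3, 142.1]
eef_rot: [[-0.254, 0.967, 0.0], [0.967, 0.254, -0.0], [-0.0, 0.0, -1.0]]
wrist_force: [-0.2, 0.3, 0.3]
width: 64.0
```

```bash
python3 shot.py w23; python3 look.py 8
```

```text
22.1167 [576.2 -70.3 142.1] [[-0.254, 0.967, 0.0], [0.967, 0.254, -0.0], [-0.0, 0.0, -1.0]] [-0.25  0.34  0.31] 63.978150168319814
```

View pics/w23.png

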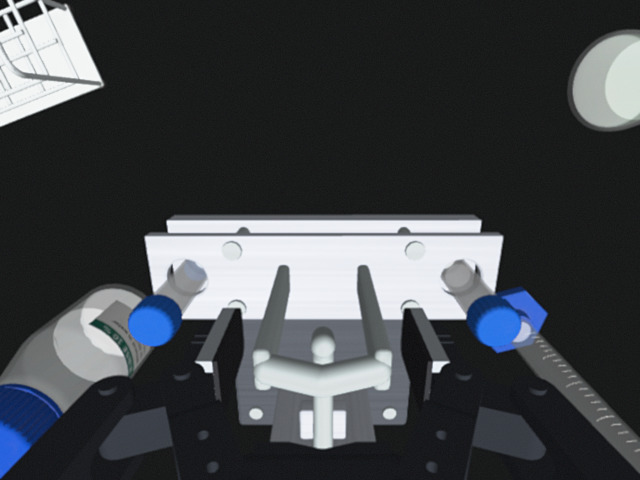

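View pics/scene8z.png

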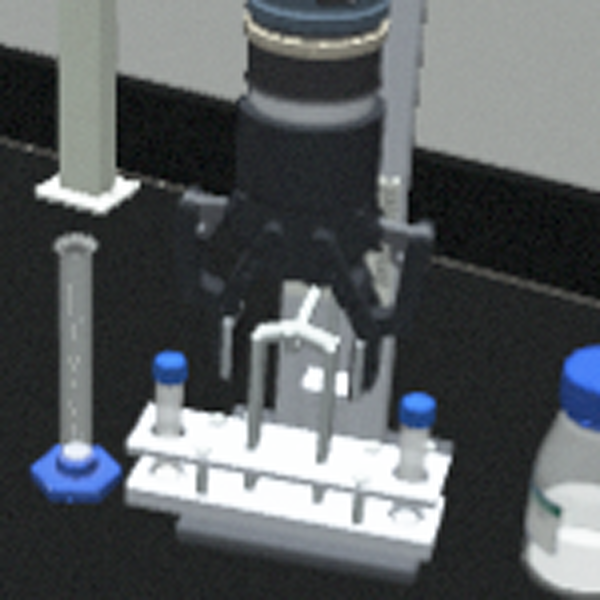

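It hangs free, with the pads clear on both sides. Withdrawing straight up.

{"op": "drive_tool", "data": {"steps": [[[0, 0, 3], 0, -0.5], [[0, 0, 6], 0, -0.5], [[0, 0, 10], 0, -0.5], [[0, 0, 15], 0, -0.5], [[0, 0, 18], 0, -0.5], [[0, 0, 20], 0, -0.5], [[0, 0, 20], 0, -0.5], [[0, 0, 20], 0, -0.5], [[0, 0, 15], 0, -0.5], [[0, 0, 5], 0, -0.5], [[0, 0, 0], 0, -0.5]]}}

```text
time: 23.13
eef_pos: [577.3, -70.5, 277.1]
eef_rot: [[-0.254, 0.967, 0.005], [0.967, 0.254, -0.001], [-0.002, 0.005, -1.0]]
wrist_force: [-1.2, -0.3, -0.5]
width: 64.1
```

{"op": "drive_tool", "data": {"steps": [[[-10, -3, 0], 0, -0.5], [[-20, -5, 0], 0, -0.5], [[-30, -8, 0], 0, -0.5], [[-30, -8, 0], 0, -0.5], [[-30, -8, 0], 0, -0.5], [[-30, -8, 0], 0, -0.5], [[-15, -4, 0], 0, -0.5], [[0, 0, 0], 0, -0.5], [[0, 0, 0], 0, -0.5], [[0, 0, 0], 0, -0.5]]}}

```text
time: 23.97
eef_pos: [411.7, -114.1, 273.4]
eef_rot: [[-0.254, 0.967, -0.0], [0.967, 0.254, 0.001], [0.001, -0.0, -1.0]]
wrist_force: [0.4, -0.2, -0.3]
width: 64.3
```

```bash
python3 shot.py w24; python3 look.py 9; python3 - <<'E'
from h import *
c=load("w24.npz");P=cloud(c,c["T"])
m=(abs(P[...,2]-108)<8)&(P[...,0]>500)&(P[...,0]<650)&(P[...,1]>-200)&(P[...,1]<60)
q=P[m];print(m.sum(),cv2.minAreaRect(q[:,:2].astype(np.float32)))
A=np.c_[q,np.ones(len(q))];co,_,_,_=np.linalg.lstsq(np.c_[q[:,:2],np.ones(len(q))],q[:,2],rcond=None);print("slope",co)
m=(P[...,2]>175)&(P[...,2]<215)&(P[...,0]>530)&(P[...,0]<620)&(P[...,1]>-130)&(P[...,1]<-20)
print(np.percentile(P[m],[2,50,98],axis=0).round(1))
E
```

```text
23.9667 [ 411.7 -114.1  273.4] [[-0.254, 0.967, -0.0], [0.967, 0.254, 0.001], [0.001, -0.0, -1.0]] [ 0.43 -0.16 -0.29] 64.2886527984803
6323 ((575.4126586914062, -71.67093658447266), (49.339927673339844, 175.91665649414062), 14.226500511169434)
slope [1.09821818e-02 9.35507940e-03 9.89946643e+01]
[[555.  -94.2 175.5]
 [569.7 -76.1 180. ]
 [577.1 -52.6 193. ]]
```

View pics/w24.png

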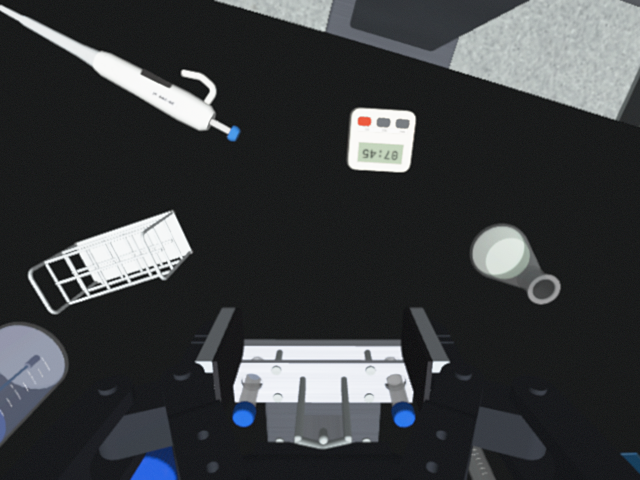

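View pics/scene9z.png

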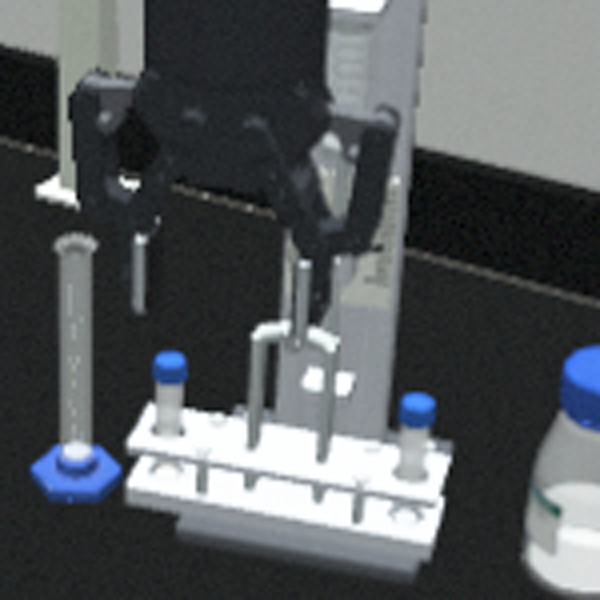

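The carrier hangs level (slope about 0.01), with its centre at (575.4,-71.7). I wait about a second, check that it is still, and hand in.

{"op": "drive_tool", "data": {"steps": [[[0, 0, 0], 0, -0.5], [[0, 0, 0], 0, -0.5], [[0, 0, 0], 0, -0.5], [[0, 0, 0], 0, -0.5], [[0, 0, 0], 0, -0.5], [[0, 0, 0], 0, -0.5], [[0, 0, 0], 0, -0.5], [[0, 0, 0], 0, -0.5], [[0, 0, 0], 0, -0.5], [[0, 0, 0], 0, -0.5], [[0, 0, 0], 0, -0.5], [[0, 0, 0], 0, -0.5]]}}

```text
time: 25.07
eef_pos: [411.2, -114.3, 274.1]
eef_rot: [[-0.254, 0.967, 0.0], [0.967, 0.254, -0.0], [-0.0, 0.0, -1.0]]
wrist_force: [-0.4, 0.3, 0.6]
width: 64.2
```

```bash
python3 - <<'E'
from h import *
def capz(c):
    P=cloud(c,pose(c));hsv=cv2.cvtColor(c["color"],cv2.COLOR_BGR2HSV);m=cv2.inRange(hsv,(100,120,60),(130,255,255))>0
    m&=(P[...,2]>120)&(P[...,2]<170)&(P[...,0]>500)&(P[...,0]<640)&(P[...,1]>-190)&(P[...,1]<60)
    n,l,st,ce=cv2.connectedComponentsWithStats(m.astype(np.uint8))
    return [(ce[k].round(2).tolist(),np.nanpercentile(P[l==k],[50,97],axis=0).round(1).tolist()) for k in range(1,n) if st[k,4]>15]
for i in range(4): print(capz(imaging.camera("scene")))
c=imaging.camera("scene");P=cloud(c,pose(c));o=load("scene0.npz");
hsv=cv2.cvtColor(c["color"],cv2.COLOR_BGR2HSV)
for nm,(a,b,d,e) in dict(bottle=(425,232,460,262),cyl=(295,258,325,278)).items():
    r=[]
    for im in(o["color"],c["color"]):
        m=cv2.inRange(cv2.cvtColor(im,cv2.COLOR_BGR2HSV),(100,120,60),(130,255,255))[b:e,a:d];v,u=np.nonzero(m);r.append((u.mean(),v.mean()))
    print(nm,r)
print("flask diff",np.abs(c["color"][265:318,245:285].astype(int)-o["color"][265:318,245:285]).mean())
E
```

```text
[([332.17, 241.38], [[552.6, -7.6, 148.6], [562.6, 2.2, 152.5]]), ([393.99, 252.1], [[588.9, -142.1, 148.0], [599.6, -132.9, 150.9]])]
[([332.17, 241.38], [[552.6, -8.4, 148.0], [562.5, 2.4, 152.4]]), ([393.96, 252.04], [[588.8, -142.2, 147.7], [598.2, -133.0, 151.8]])]
[([332.14, 241.43], [[552.7, -7.5, 147.8], [564.3, 2.7, 151.9]]), ([393.96, 252.04], [[588.3, -142.2, 147.2], [599.0, -133.2, 151.0]])]
[([332.22, 241.34], [[552.8, -8.2, 147.8], [563.6, 2.5, 152.0]]), ([393.99, 252.1], [[588.7, -142.0, 147.3], [598.9, -133.4, 151.5]])]
bottle [(np.float64(16.72052401746725), np.float64(14.292576419213974)), (np.float64(16.64989059080963), np.float64(14.332603938730854))]
cyl [(np.float64(13.62753036437247), np.float64(10.62753036437247)), (np.float64(13.64344262295082), np.float64(10.614754098360656))]
flask diff 3.8306603773584906
```

The caps are still to within 0.1 px and at equal heights, and the bystanders have not moved.

```bash
python3 -c "
from station import manip
print(manip.sign_off())"
```

```text
the job is handed in; nothing more can be done
None
```

I loaded the sample tube into the carrier's empty place and hung the carrier by its loop in the scale hook. I let the weight down at 2 mm per row or less and handed the job in at about 25 s of the 64 s allowed. The sign-off reports no verdict.

**Tube:** after seating, the tube's cap top was at 85.4 mm, level with the other tube's cap. After hanging, both caps were still at equal height.

**Carrier:** it hangs level, with a slope of about 0.01. In the last camera frames the caps moved less than 0.1 px.

**Hook:** from the images the hook has sunk about 32 to 35 mm, within the expected 21 to 42 mm. Before I opened the jaws, the wrist force had dropped from about 4.2 N to about 0.1 N. I could not read the hook joint directly, so its sink and speed are inferred from the moves and images.

**Bystanders:** the bottle and the measuring cylinder stayed within 0.1 px of where they were at the start. The flask picture differed from the start only at about noise level (mean 3.8 grey levels). The gripper ended about 160 mm clear of the carrier, touching nothing.

No check failed. Two measurements disagreed slightly:
- **Hook tip:** the camera views differed by up to about 8 mm at the tip's height. I used the wrist and top views, which agree with the base plate's centreline.
- **Tube hole:** its position came out differently by about 1 mm depending on how I measured it.

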